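Pack the desoldering kit in two layers

ROBOT

A 6-joint arm with a two-finger parallel gripper is mounted at the origin on a cart in front of the work surface, level with it; the furniture and walls round the work are solid. World frame = base frame: x ahead of the robot, y to its left, z up, the work surface at z = 0. Lengths are in m, angles in rad, forces in N, time in s.
With the tool pointing down it reaches from about 0.4 to 0.825 m from the base axis. Payload 7 kg.
Tool frame: the origin (TCP) lies on the centre line of the jaws, within the pads' length; the fingertips stand tip_reach ahead of it and the grasp point (between the pads) is the TCP (tip_reach is the distance from the TCP to the fingertips, in m); z points along the fingers, y is the line along which they close (so a half turn about z gives the same grasp; the last joint's range is limited). The gripper opens to 88 mm and grips with 3 to 60 N. Pads are 19 mm wide; open, the fingers measure 130 mm over their backs; the gripper's body (78 mm by 193 mm) begins 47 mm behind the grasp point.
Start: joints at [1.457, 0.359, 0.012, 0, -1.224, -0.288], TCP at [0.264, 0.621, 0.216] pointing down, gripper open.
Joint ranges: [-3.07, 3.07], [-1.43, 2.12], [-1.02, 1.25], [-3.03, 1.67], [-3.05, -0], [-3.03, 3.03]. Speed limits (rad/s): [2.39, 2.39, 3.01, 3.14, 3.14, 3.14].

INTERFACE

Orientations are given as [roll, pitch, yaw] about the fixed x, y, z axes, in that order (R = Rz(yaw) Ry(pitch) Rx(roll)).
In Python, from station import get_state, grab_frame, calibration, job_done, find_in, mark_of, tip_reach gives the robot as it stands.
- The arm moves only by the shell command python3 -m handwheel 'ROWS' [OPENING] [FORCE]. ROWS is JSON, a list of rows, each an object with "delta_pos": the shift along the world's x, y, z in units of 30 mm (1.0 is 30 mm), a list of three; "dr": the turn, a rotation vector about the world's x, y, z in degrees, a list of three. In form: [{"delta_pos": [tx, ty, tz], "dr": [rx, ry, rz]}, ...]. A call has 1 to 10 rows; each row shifts and turns the commanded pose from where the row before left it; what a row does not reach is not made up. A row lasts 1/10 s, in which the tool goes at most 50 mm and 8.59 degrees, less where a joint would pass 70% of its speed; a pose out of reach is approached as far as the arm can. A call is refused whole if a number of a shift passes 1 or a number of a turn 8.59, either way. A call with a gripper value outside its range is refused whole. OPENING is the closure, from -1 (fully open) to 1 (shut), set as the call begins (- or left out, the last holds). The fingers move at their own pace and stop on an object; FORCE is the grip in N (left out, the last holds). Time passes only in rows, so rows that do not move let the fingers close. It gives the time, the measured TCP pose, the force, the opening and the grip force at its end, in the units of the state.
- get_state(): the state, without advancing time (a new reading comes with each control period).
- grab_frame(name): name is "side" or "top" or "wrist"; returns the picture (384x512x3 uint8, red, green, blue); there is no depth.
- calibration(name): a dict with "fx", "fy", "cx", "cy" (pixels), "extrinsics" (4x4, takes a point from world to camera coordinates). Camera axes: x right, y down, z forward; pixel columns grow to the right and rows downward; lengths in m; the calibration is good to about 2 mm. A picture is of the moment at which its call begins: read the wrist's pose just before it. calibration takes no time and is no camera call; for the wrist camera it gives the pose at the moment of the call.
- job_done(): hands the job in; it is judged then, once.
Trained networks look in the newest picture that a camera, given by its name, has taken for a name from the list of things; names that differ only in an ending like _2 or _b are one class to them, and where a whole thing is asked for, a point or a joint stands for the part that bears it (a point fixed in the world has none). Each returns a list of dicts, best first, with "conf" (0 to 1); they miss things now and then, are a little off and sometimes report something else, mostly with a low value. They report only what shows in the picture. A call takes as long as a camera call. They do not tell look-alikes from the thing itself.
- find_in(camera, query): "location" ([column, row] in pixels, amid what is visible of it).
- mark_of(camera, query): "location" ([column, row] in pixels: a listed point, or the origin of a listed thing).
The state is a dict: "t": time; "q": joint angles; "qd": joint speeds; "joint_efforts": joint torques, N m; "eef_pos": TCP position; "ee_rot": TCP orientation; "force": force on the tool from outside, world axes, zero at the start; "moment": the same for the moment, N m; "width": finger opening in m; "gripper_force": force on a finger pad.
Only numpy, scipy, OpenCV 4.12 (cv2) and the standard library are available. Lean on these libraries where they do the work, as an engineer would, in place of code of your own. Each camera call takes 0.05 s, during which the arm holds its last target. There are 200 camera calls.

TASK

Pack the desoldering kit into the grey two-layer case: stand the flux tin upright in the wide well and the small wick spool upright in the narrow well, then set the divider tray down over them so that it lies flat on the case's four corner posts. Then, on the divider, lay the bristle brush in the wide lane and the tweezers in the narrow lane. The big solder spool and the spudger do not belong to the kit: leave them where they are.

Things in the scene. Friction and masses are not known exactly. Their poses are not given: they have to be found in the camera images.
- case: Grey open plastic case, fixed to the table, 200 mm along its x, 160 mm along its y (208 x 168 over the rim), walls 58 mm high, inside 190 x 150 mm. Origin: centre of its underside, z up. Floor 4 mm thick; in each inner corner a post 22 x 22 mm with its top 34 mm above the origin: the divider rests on these four. It goes in with its x along the case's x, either way round, 5 mm play a side.
- insert_wide: Light grey block 86 x 100 x 9 mm, fixed on the case floor, axes along the case's, in one half of the case (which half changes). A round well with a dark pad in its centre, 60 mm across and 6 mm deep, takes the flux tin. Origin: centre of its underside; the well's floor is 3 mm above it.
- insert_narrow: Light grey block like the other, in the other half of the case, but its round well is 40 mm across (6 mm deep, floor 3 mm above the origin): for the wick spool.
- divider: Loose grey tray lying across the blue parts tray's walls: plate 180 (x) x 140 (y) x 4 mm, 0.16 kg. Origin: centre of its underside. Black lift grip in its middle, 12 mm thick in x, 60 long in y, top at z 34: pinch across x. Lanes along y between black fences (tops at z 16.5, only at |y| 37-63): wide (34 mm) at x +58 for the brush, narrow (22 mm) at x -58 for the tweezers.
- flux_tin: Round metal paste tin with screw lid, 44 mm across, 22 mm high, 0.06 kg. Origin: centre of its underside, z up. It, the wick spool and the solder spool stand apart, one left and two right of the robot's middle, on the bench or its 3 mm mat.
- wick_spool: Small spool of copper wick lying on its flange, 24 mm across, 16 mm high, 0.03 kg. Origin: centre of its underside, z up.
- brush: Black plastic brush with bristles at one end, 120 x 18 x 16 mm (handle 8 mm high), lying flat with its length along its x. Origin: centre of its underside. 0.02 kg. Brush, tweezers and spudger lie side by side, in any order, on the flat mat, some 60 to 120 mm apart.
- tweezers: Bright metal tweezers with broad blades and a pointed tip, 118 x 10 x 8.5 mm, 0.02 kg, lying flat with their length along their x. Origin: centre of their underside.
- solder_spool: Spool of solder wire, the same shape as the wick spool but much bigger: 50 mm across, 37 mm high. Not part of the kit. Origin: centre of its underside.
- spudger: Black plastic prying stick, 142 x 9 x 8 mm, no bristles. Not part of the kit. Origin: centre of its underside.
Not all that is in view belongs to the job. Of the things that look like the flux_tin, the larger one is meant.

How it is judged:
By the outcome, as a careful person would: the job done as asked, in the order asked, and still so for the second after the job is handed in, with the robot touching nothing.
It also fails if it takes over 115 s, if anything falls off the work surface, if the arm or the gripper's body presses on something with over 40 N, if the wrist force passes 120 N, or if a joint passes its speed limit or range.

## Working session

There is one attempt and no reset: what is moved stays moved. The work goes in short steps, Python scripts to look and compute and a shell command to move; the robot and the scene stay as the last step left them, time stands still between calls to the robot, and variables do not carry over. Pictures are saved under pics/ and viewed, at most 14 in all, crops included, and the job is handed in when it is done.

```bash
ls; mkdir -p pics; cat > h.py <<'E'
import numpy as np, cv2
from station import *
def proj(c,P):
    P=np.atleast_2d(P); E=np.array(c['extrinsics']); q=P@E[:3,:3].T+E[:3,3]
    return np.c_[c['fx']*q[:,0]/q[:,2]+c['cx'],c['fy']*q[:,1]/q[:,2]+c['cy']]
def ray(c,uv,z):
    E=np.array(c['extrinsics']);R=E[:3,:3];o=-R.T@E[:3,3]
    d=R.T@np.array([(uv[0]-c['cx'])/c['fx'],(uv[1]-c['cy'])/c['fy'],1])
    return o+d*(z-o[2])/d[2]
def save(im,n): cv2.imwrite('pics/'+n+'.png',im[:,:,::-1])
E
python3 - <<'E'
from h import *
s=get_state();print({k:np.round(v,3) for k,v in s.items()},tip_reach if not callable(tip_reach) else tip_reach())
ims=[]
for n in('top','side'):
    im=grab_frame(n);save(im,n+'0');c=calibration(n);E=np.array(c['extrinsics']);print(n,c['fx'],-E[:3,:3].T@E[:3,3],E[2,:3])
    for q in 'case insert_wide insert_narrow divider flux_tin wick_spool brush tweezers solder_spool spudger'.split():
        print(q,[(np.round(d['location'],0).tolist(),round(d['conf'],2),np.round(ray(c,d['location'],0.0)[:2],3).tolist()) for d in mark_of(n,q)[:4]])
E
```

```text
pics
{'t': np.float64(0.0), 'q': array([ 1.457,  0.359,  0.011, -0.   , -1.224, -0.288]), 'qd': array([ 0.002, -0.001, -0.   , -0.   ,  0.   , -0.001]), 'joint_efforts': array([ 0.0000e+00, -5.8272e+01,  2.9307e+01,  6.9970e+00,  7.0000e-03,
       -0.0000e+00]), 'eef_pos': array([0.264, 0.621, 0.215]), 'ee_rot': array([ 3.14 , -0.   , -0.402]), 'force': array([ 0.825,  0.421, -0.439]), 'moment': array([ 0.004, -0.043,  0.018]), 'gripper_force': np.float64(0.0), 'width': np.float64(0.088)} 0.019
top 442.20705246571225 [ 0.33687448 -0.01748514  1.34091576] [ 0.06845036  0.00115459 -0.99765386]
case [([168.0, 140.0], 0.69, [0.581, 0.225])]
insert_wide [([152.0, 144.0], 0.73, [0.571, 0.271])]
insert_narrow [([186.0, 143.0], 0.72, [0.573, 0.169]), ([230.0, 183.0], 0.47, [0.453, 0.033])]
divider [([249.0, 134.0], 0.65, [0.604, -0.023])]
flux_tin [([357.0, 213.0], 0.63, [0.367, -0.353]), ([344.0, 246.0], 0.61, [0.267, -0.313])]
wick_spool [([316.0, 200.0], 0.58, [0.405, -0.229])]
brush [([231.0, 183.0], 0.5, [0.454, 0.029])]
tweezers [([260.0, 193.0], 0.66, [0.424, -0.061]), ([186.0, 143.0
[... 201 characters left out ...]
-0.059])]
side 363.3275724126916 [ 0.27247479 -0.73434142  0.54541294] [ 0.1906175   0.81307758 -0.55006347]
case [([279.0, 168.0], 0.75, [0.573, 0.219])]
insert_wide [([276.0, 160.0], 0.67, [0.579, 0.275])]
insert_narrow []
divider [([314.0, 208.0], 0.74, [0.601, -0.012])]
flux_tin [([257.0, 334.0], 0.74, [0.368, -0.349]), ([200.0, 325.0], 0.58, [0.274, -0.308])]
wick_spool [([260.0, 284.0], 0.6, [0.401, -0.238])]
brush [([215.0, 170.0], 0.69, [0.376, 0.246]), ([256.0, 207.0], 0.61, [0.456, 0.029]), ([252.0, 250.0], 0.34, [0.406, -0.136])]
tweezers [([254.0, 226.0], 0.69, [0.431, -0.051])]
solder_spool [([217.0, 169.0], 0.83, [0.384, 0.252])]
spudger [([253.0, 250.0], 0.84, [0.41, -0.136])]
```

```bash
python3 - <<'E'
import cv2
im=cv2.imread('pics/top0.png')
cv2.imwrite('pics/top0c.png',cv2.resize(im[90:270,110:390],(800,514),interpolation=cv2.INTER_CUBIC))
E
```

```text
(no output)
```

View pics/top0c.png

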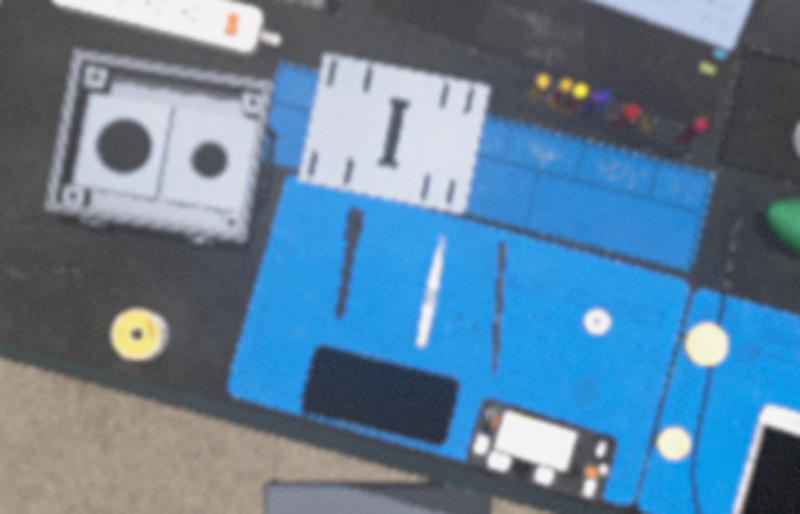

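View pics/side0.png

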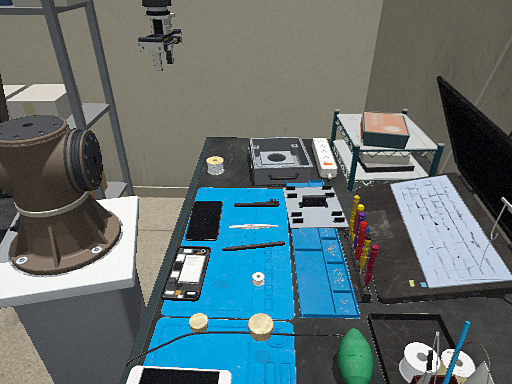

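The crop (scale 2.857, offset 110,90) shows the case at left, with the wide well at (125,145) and the narrow well at (210,160). The divider is at (397,132) with its grip at (395,132). The solder spool is at (137,334) and the wick spool at (597,321).

- **Look-alike tins:** there are two, at (707,344) and (674,443). The first is larger, so it is the flux tin.
- **Long tools:** the brush is at (350,262) with its bristles at the top, the tweezers at (432,290) and the spudger, longest and thin, at (500,305).

```bash
python3 - <<'E'
from h import *
c=calibration('top')
def w(x,y,z): return ray(c,(x/2.857+110,y/2.857+90),z)
def show(n,pts,z):
    P=np.array([w(*p,z)[:2] for p in pts]);print(n,P.round(3).tolist(),'mean',P.mean(0).round(3))
    d=P[1]-P[0];print('   len',np.linalg.norm(d).round(3),'ang',np.degrees(np.arctan2(d[1],d[0])).round(1))
show('case rim',[(77,50),(278,77),(247,243),(47,210)],.058)
show('posts',[(95,78),(254,101),(231,221),(71,195)],.034)
show('divider',[(322,53),(490,85),(463,213),(300,181)],.045)
show('grip',[(402,102),(389,162)],.075)
show('wells',[(125,145),(210,160)],.01)
show('wick',[(597,321)]*2,.019);show('tin',[(707,344)]*2,.025);show('tin2',[(674,443)]*2,.02)
show('brush',[(356,208),(339,317)],.01);show('tweez',[(443,236),(420,347)],.01);show('spud',[(502,241),(494,370)],.01)
show('solder',[(137,334)]*2,.035)
c=calibration('wrist');E=np.array(c['extrinsics']);print(c['fx'],-E[:3,:3].T@E[:3,3],E[2,:3])
E
```

```text
case rim [[0.668, 0.307], [0.642, 0.1], [0.47, 0.128], [0.501, 0.333]] mean [0.57  0.217]
   len 0.209 ang -97.1
posts [[0.644, 0.294], [0.622, 0.126], [0.495, 0.148], [0.52, 0.315]] mean [0.57  0.221]
   len 0.169 ang -97.6
divider [[0.671, 0.055], [0.639, -0.12], [0.505, -0.093], [0.536, 0.076]] mean [ 0.588 -0.02 ]
   len 0.178 ang -100.3
grip [[0.614, -0.028], [0.552, -0.016]] mean [ 0.583 -0.022]
   len 0.063 ang 168.6
wells [[0.578, 0.265], [0.563, 0.175]] mean [0.57 0.22]
   len 0.092 ang -99.4
wick [[0.396, -0.235], [0.396, -0.235]] mean [ 0.396 -0.235]
   len 0.0 ang 0.0
tin [[0.373, -0.349], [0.373, -0.349]] mean [ 0.373 -0.349]
   len 0.0 ang 0.0
tin2 [[0.27, -0.315], [0.27, -0.315]] mean [ 0.27  -0.315]
   len 0.0 ang 0.0
brush [[0.513, 0.019], [0.397, 0.035]] mean [0.455 0.027]
   len 0.117 ang 172.0
tweez [[0.485, -0.074], [0.367, -0.051]] mean [ 0.426 -0.062]
   len 0.12 ang 168.9
spud [[0.48, -0.136], [0.344, -0.129]] mean [ 0.412 -0.132]
   len 0.137 ang 176.8
solder [[0.376, 0.243], [0.376, 0.243]] mean [0.376 0.243]
   len 0.0 ang 0.0
297.0447339422622 [0.3410452  0.58870018 0.38375653] [-0.28304615  0.12062506 -0.95149066]
```

```bash
python3 -m handwheel '[{"delta_pos":[0.58,-0.94,0.2],"dr":[0,0,-7.5]},{"delta_pos":[0.58,-0.94,0.2],"dr":[0,0,-7.5]},{"delta_pos":[0.58,-0.94,0.2],"dr":[0,0,-7.5]},{"delta_pos":[0.58,-0.94,0.2],"dr":[0,0,-7.5]},{"delta_pos":[0.58,-0.94,0.2],"dr":[0,0,-7.5]},{"delta_pos":[0.58,-0.94,0.2],"dr":[0,0,-7.5]},{"delta_pos":[0.58,-0.94,0.2],"dr":[0,0,-7.5]},{"delta_pos":[0.58,-0.94,0.2],"dr":[0,0,-7.5]},{"delta_pos":[0.58,-0.94,0.2],"dr":[0,0,-7.5]},{"delta_pos":[0.58,-0.94,0.2],"dr":[0,0,-7.5]}]' -1 20
python3 -m handwheel '[{"delta_pos":[0.58,-0.94,0.0],"dr":[0,0,0]},{"delta_pos":[0.58,-0.94,0],"dr":[0,0,0]},{"delta_pos":[0.58,-0.94,0],"dr":[0,0,0]},{"delta_pos":[0.58,-0.94,0],"dr":[0,0,0]},{"delta_pos":[0.58,-0.94,0],"dr":[0,0,0]},{"delta_pos":[0.58,-0.94,0],"dr":[0,0,0]},{"delta_pos":[0,0,0],"dr":[0,0,0]},{"delta_pos":[0,0,0],"dr":[0,0,0]}]'
python3 - <<'E'
from h import *
s=get_state();c=calibration('wrist');save(grab_frame('wrist'),'w1');print(s['eef_pos'],s['ee_rot'],s['t'])
import json;json.dump({k:np.array(v).tolist() for k,v in c.items()},open('w1.json','w'))
E
```

```text
t: 2.1
eef_pos: [0.4385, 0.338, 0.2765]
ee_rot: [-3.141, 0.0, -1.716]
force: [1.1, -0.2, 0.8]
width: 0.0877
gripper_force: 0.0
t: 2.9
eef_pos: [0.5426, 0.1693, 0.2759]
ee_rot: [3.141, 0.0, -1.713]
force: [-0.2, 1.0, 0.2]
width: 0.0875
gripper_force: 0.0
[0.54261695 0.1693171  0.27588316] [ 3.14146448e+00  4.60374853e-05 -1.71264415e+00] 2.9
```

View pics/w1.png

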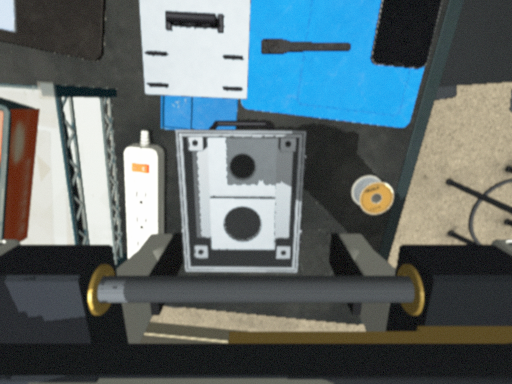

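The wrist picture shows the case with the narrow well pad at (242,166) and the wide pad at (242,224). The posts are at (194,144), (288,143), (200,252) and (287,252). The divider is above it, with the brush at (305,46).

```bash
cat >> h.py <<'E'
import json
from scipy.optimize import least_squares
def fit(c,M,uv,p0):
    M=np.array(M);uv=np.array(uv)
    def f(p):
        C,S=np.cos(p[2]),np.sin(p[2])
        P=np.c_[p[0]+C*M[:,0]-S*M[:,1],p[1]+S*M[:,0]+C*M[:,1],M[:,2]]
        return (proj(c,P)-uv).ravel()
    r=least_squares(f,p0,loss='soft_l1');return r.x,r.fun.reshape(-1,2)
E
python3 - <<'E'
from h import *
c=json.load(open('w1.json'));im=cv2.imread('pics/w1.png',0)
def blob(x0,x1,y0,y1,t):
    m=(im[y0:y1,x0:x1]<t).astype('uint8');n,l,s,ce=cv2.connectedComponentsWithStats(m);k=1+s[1:,4].argmax();return (ce[k]+[x0,y0]),s[k]
a=blob(222,262,150,182,55);b=blob(216,268,200,246,55);print(a,b)
pn=ray(c,a[0],.0071);pw=ray(c,b[0],.0071);d=pn-pw
print('narrow',pn,'wide',pw,np.linalg.norm(d),np.degrees(np.arctan2(d[1],d[0])))
# posts: zoom refine by eye pixel; case x toward narrow, y left of it
uv=[(194.5,144),(288,143.5),(201,252),(286.5,252)]
P=np.array([ray(c,u,.034) for u in uv]);print(P.round(4),P.mean(0),np.linalg.norm(P[1]-P[0]),np.linalg.norm(P[2]-P[0]))
e=(P[0]+P[1]-P[2]-P[3]);print('ang posts',np.degrees(np.arctan2(e[1],e[0])))
big=cv2.resize(im[120:280,165:315],None,fx=3.7,fy=3.7,interpolation=cv2.INTER_CUBIC);cv2.imwrite('pics/w1c.png',big)
E
```

```text
(array([242.07125891, 165.92874109]), array([  9,   5,  23,  23, 421], dtype=int32)) (array([244.        , 222.33333333]), array([27, 22,  3,  2,  3], dtype=int32))
narrow [0.56399904 0.17848118 0.0071    ] wide [0.57508927 0.26933137 0.0071    ] 0.09152458363100299 -96.95975391077496
[[0.6219 0.1333 0.034 ]
 [0.4947 0.1507 0.034 ]
 [0.6457 0.2978 0.034 ]
 [0.5149 0.3164 0.034 ]] [0.56929983 0.22456286 0.034     ] 0.1283826466726951 0.16622693713720668
ang posts -97.59643763887667
```

View pics/w1c.png

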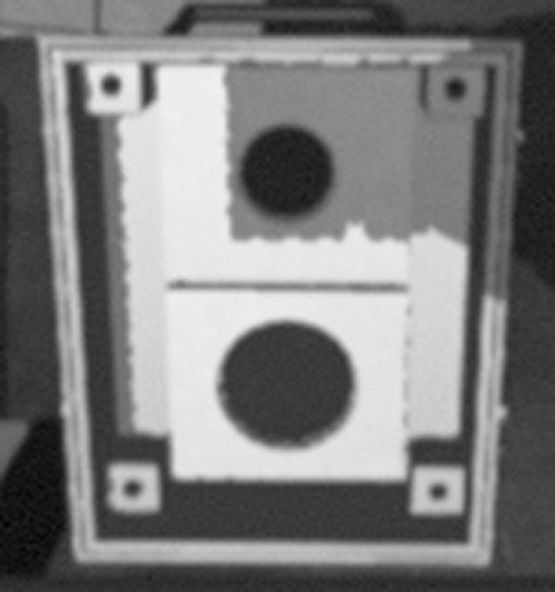

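The crop shows the post holes at crop (111,86), (455,90), (132,489) and (438,491), and the well pads at (287,171) and (287,384).

```bash
python3 - <<'E'
from h import *
c=json.load(open('w1.json'))
k=lambda x,y:(165+x/3.7-.4,120+y/3.7-.4)
uv=[k(111,86),k(455,90),k(132,489),k(438,491),k(43,40),k(520,45),k(78,560),k(490,562)]
M=[(84,-64,34),(84,64,34),(-84,-64,34),(-84,64,34),(104,-84,58),(104,84,58),(-104,-84,58),(-104,84,58)]
M=np.array(M)/1e3;M[:,1]*=1
# camera: case x toward narrow (-97deg); case y = left of x -> +x world side... choose sign by residual
for s in(1,-1):
    N=M*[1,s,1];x,r=fit(c,N,uv,[.57,.22,np.radians(-98)]);print(s,x[:2],np.degrees(x[2]),r.round(1).tolist())
    x,r=fit(c,N[:4],uv[:4],[.57,.22,np.radians(-98)]);print(s,x[:2],np.degrees(x[2]),r.round(1).tolist())
print('wells',ray(c,k(287,384),.0075),ray(c,k(287,171),.0075))
E
```

```text
1 [0.67641285 0.2095143 ] -97.30613415112227 [[14.1, -0.1], [-172.0, 0.1], [15.2, 0.2], [-150.2, 0.7], [44.4, -1.0], [-216.1, -0.6], [41.9, 0.8], [-182.1, 1.6]]
1 [0.66547082 0.21086793] -97.3558234102923 [[22.2, -0.2], [-164.0, -0.1], [22.3, 0.2], [-143.1, 0.6]]
-1 [0.57083395 0.22443504] -98.63126971479447 [[-0.1, 0.0], [0.3, -0.2], [0.1, 0.4], [0.2, 0.5], [-1.9, -0.8], [1.0, -0.9], [-0.9, 0.9], [0.4, 1.3]]
-1 [0.5709818 0.2242149] -98.65980906286738 [[-0.2, -0.2], [0.2, -0.3], [-0.0, 0.2], [0.0, 0.4]]
wells [0.57821442 0.27054478 0.0075    ] [0.56379946 0.17824781 0.0075    ]
```

```bash
python3 -m handwheel '[{"delta_pos":[-0.26,-0.93,-0.14],"dr":[0,0,0]},{"delta_pos":[-0.26,-0.93,-0.14],"dr":[0,0,0]},{"delta_pos":[-0.26,-0.93,-0.14],"dr":[0,0,0]},{"delta_pos":[-0.26,-0.93,-0.14],"dr":[0,0,0]},{"delta_pos":[-0.26,-0.93,-0.14],"dr":[0,0,0]},{"delta_pos":[-0.26,-0.93,-0.14],"dr":[0,0,0]},{"delta_pos":[-0.26,-0.93,-0.14],"dr":[0,0,0]},{"delta_pos":[-0.26,-0.93,-0.14],"dr":[0,0,0]},{"delta_pos":[-0.26,-0.93,-0.14],"dr":[0,0,0]},{"delta_pos":[-0.26,-0.93,-0.14],"dr":[0,0,0]}]' -0.6 20 >/dev/null
python3 -m handwheel '[{"delta_pos":[-0.26,-0.93,-0.14],"dr":[0,0,0]},{"delta_pos":[-0.26,-0.93,-0.14],"dr":[0,0,0]},{"delta_pos":[-0.26,-0.93,-0.14],"dr":[0,0,0]},{"delta_pos":[-0.26,-0.93,-0.14],"dr":[0,0,0]},{"delta_pos":[-0.26,-0.93,-0.14],"dr":[0,0,0]},{"delta_pos":[-0.26,-0.93,-0.14],"dr":[0,0,0]},{"delta_pos":[-0.26,-0.93,-0.14],"dr":[0,0,0]},{"delta_pos":[0,0,0],"dr":[0,0,0]},{"delta_pos":[0,0,0],"dr":[0,0,0]}]'
python3 - <<'E'
from h import *
s=get_state();c=calibration('wrist');save(grab_frame('wrist'),'w2');print(s['eef_pos'],s['ee_rot'],s['t'])
json.dump({k:np.array(v).tolist() for k,v in c.items()},open('w2.json','w'))
for q,z in(('flux_tin',.003),('wick_spool',.003)):
  for d in mark_of('wrist',q): print(q,d,ray(c,d['location'],z))
E
```

```text
t: 4.85
eef_pos: [0.4099, -0.304, 0.2045]
ee_rot: [3.141, 0.0, -1.711]
force: [0.1, 0.4, -0.9]
width: 0.07
gripper_force: 0.0
[ 0.40987729 -0.30401272  0.20448226] [ 3.14145402e+00  1.37552118e-04 -1.71125062e+00] 4.85
flux_tin {'location': [361.6, 145.6], 'conf': 0.92} [ 0.2754224  -0.31367066  0.003     ]
flux_tin {'location': [277.5, 129.9], 'conf': 0.8} [ 0.37646988 -0.34717213  0.003     ]
wick_spool {'location': [273.5, 214.6], 'conf': 0.57} [ 0.39470022 -0.23763604  0.003     ]
```

View pics/w2.png

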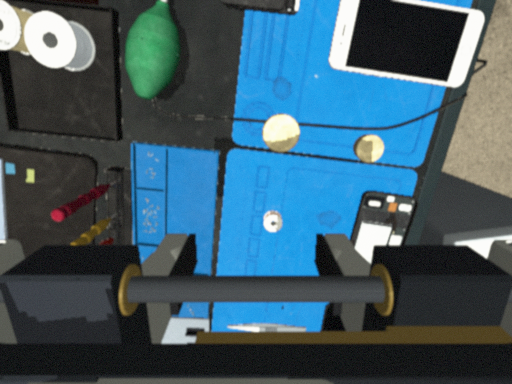

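There are two tins, at (281,132) and (369,148). The left one is larger, so it is the flux tin; I'll confirm that with a crop and a size measurement. The wick spool is at (272,222).

```bash
python3 - <<'E'
from h import *
c=json.load(open('w2.json'));im=cv2.imread('pics/w2.png');h=cv2.cvtColor(im,cv2.COLOR_BGR2HSV)
m=((h[...,0]<35)&(h[...,2]>100)&(h[...,1]>40)).astype('uint8');m[:,:250]=0;m[200:]=0;m[:,400:]=0
n,l,s,ce=cv2.connectedComponentsWithStats(m)
for i in range(1,n):
    if s[i,4]>150:
        x,y,w,hh,a=s[i]
        for z in(.025,.018):print(s[i],ce[i],ray(c,ce[i],z),'w',np.linalg.norm(ray(c,(x,y+hh/2),z)-ray(c,(x+w,y+hh/2),z)))
m=((h[...,1]<100)&(h[...,2]>80)).astype('uint8');m[:200]=0;m[245:]=0;m[:,:255]=0;m[:,290:]=0
n,l,s,ce=cv2.connectedComponentsWithStats(m);i=1+s[1:,4].argmax();print('spool',s[i],ce[i],ray(c,ce[i],.017))
cv2.imwrite('pics/w2c.png',cv2.resize(im[100:250,240:400],None,fx=3.7,fy=3.7,interpolation=cv2.INTER_CUBIC))
E
```

```text
[264 128  35  24 395] [283.0278481 142.0556962] [ 0.37301608 -0.33486425  0.025     ] w 0.040578555334857234
[264 128  35  24 395] [283.0278481 142.0556962] [ 0.37250993 -0.33381872  0.018     ] w 0.04139655237411915
[356 135  27  28 553] [368.62748644 148.05605787] [ 0.2746824  -0.31399936  0.025     ] w 0.03160161498270725
[356 135  27  28 553] [368.62748644 148.05605787] [ 0.27219401 -0.31253322  0.018     ] w 0.03223865164599977
spool [263 210  19  22 349] [272.06876791 220.82808023] [ 0.39770799 -0.23495427  0.017     ]
```

View pics/w2c.png

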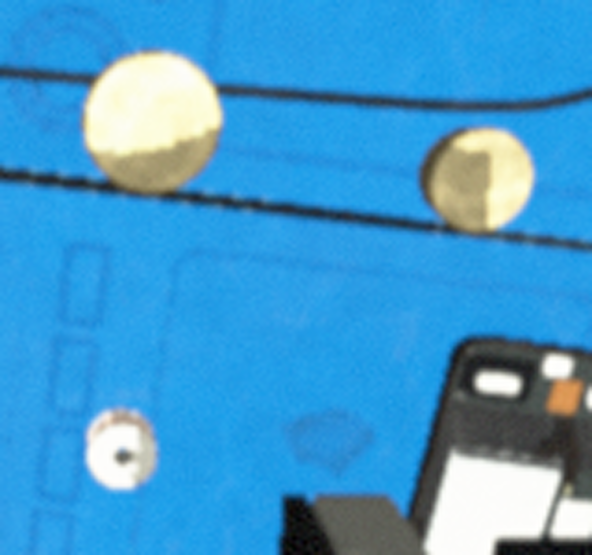

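The crop confirms the left tin is larger, about 44 mm against 31 mm across. Its centre is at crop (152,120), full (281,132). The spool's top centre is at crop (124,455), full (273.2,222.7).

```bash
python3 - <<'E'
from h import *
c=json.load(open('w2.json'));e=np.array([0.40988,-0.30401,.20448])
for n,u,z in(('tin',(280.8,132),.025),('spool',(273.1,222.5),.019)):
    p=ray(c,u,z);print(n,p,(p-e)*1e3/30)
E
```

```text
tin [ 0.37427859 -0.34664617  0.025     ] [-1.1867138  -1.42120574 -5.98266667]
spool [ 0.39667896 -0.23331004  0.019     ] [-0.4400346   2.35666532 -6.18266667]
```

```bash
python3 -m handwheel '[{"delta_pos":[-0.6,-0.7,-0.78],"dr":[0,0,0]},{"delta_pos":[-0.59,-0.72,-1],"dr":[0,0,0]},{"delta_pos":[0,0,-1],"dr":[0,0,0]},{"delta_pos":[0,0,-1],"dr":[0,0,0]},{"delta_pos":[0,0,-1],"dr":[0,0,0]},{"delta_pos":[0,0,-0.7],"dr":[0,0,0]},{"delta_pos":[0,0,-0.3],"dr":[0,0,0]},{"delta_pos":[0,0,0],"dr":[0,0,0]},{"delta_pos":[0,0,0],"dr":[0,0,0]}]'
python3 -m handwheel '[{"delta_pos":[0,0,0],"dr":[0,0,0]},{"delta_pos":[0,0,0],"dr":[0,0,0]},{"delta_pos":[0,0,0],"dr":[0,0,0]},{"delta_pos":[0,0,0],"dr":[0,0,0]},{"delta_pos":[0,0,0],"dr":[0,0,0]},{"delta_pos":[0,0,0],"dr":[0,0,0]}]' 1 20
```

```text
t: 5.9
eef_pos: [0.375, -0.3469, 0.0321]
ee_rot: [-3.141, -0.001, -1.71]
force: [-0.3, 0.8, 0.7]
width: 0.0701
gripper_force: 0.0
t: 6.5
eef_pos: [0.3741, -0.3469, 0.0312]
ee_rot: [-3.141, -0.0, -1.711]
force: [1.1, -0.6, 0.5]
width: 0.0276
gripper_force: 0.0
```

```bash
python3 - <<'E'
from h import *
s=get_state();print(s['width'],s['gripper_force'])
im=grab_frame('wrist');i2=grab_frame('side')
save(np.hstack([cv2.resize(im[150:384,120:400],(420,351)),cv2.resize(i2[280:384,180:330],(380,351))]),'g1')
E
```

```text
0.02763110552002491 0.0
```

View pics/g1.png

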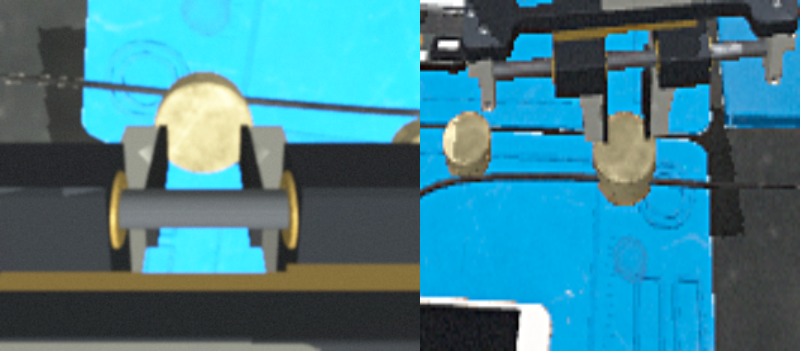

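The picture shows the fingers closed at the near edge of the tin, so it sits about 15–20 mm ahead of them toward −y. I'll measure whether it slipped out.

```bash
python3 - <<'E'
from h import *
s=get_state();print(s['t'],s['width'],s['eef_pos'])
for n in('wrist','top','side'):
    grab_frame(n);c=calibration(n)
    print(n,[(np.round(d['location']),d['conf'],ray(c,d['location'],.003).round(4)) for d in mark_of(n,'flux_tin')])
    print(' tips',proj(c,s['eef_pos']),proj(c,s['eef_pos']-[0,0,.019]))
E
```

```text
6.6 0.019290377240662758 [ 0.3740512  -0.34689634  0.03115533]
wrist [(array([252., 222.]), 0.59, array([ 0.3762, -0.3469,  0.003 ])), (array([398., 250.]), 0.57, array([ 0.2732, -0.3096,  0.003 ]))]
 tips [[255.22799422 239.52896795]] [[255.24651176 227.0220193 ]]
top [(array([355., 210.]), 0.55, array([ 0.3749, -0.3464,  0.003 ])), (array([344., 245.]), 0.54, array([ 0.2681, -0.3119,  0.003 ]))]
 tips [[357.30095635 210.04798136]] [[355.71012588 210.20871845]]
side [(array([256., 332.]), 0.68, array([ 0.3666, -0.346 ,  0.003 ])), (array([199., 324.]), 0.66, array([ 0.2722, -0.3077,  0.003 ]))]
 tips [[260.43564583 320.70460131]] [[260.31192701 327.83807099]]
```

```bash
python3 -m handwheel '[{"delta_pos":[0,0,0.3],"dr":[0,0,0]},{"delta_pos":[0,0,0],"dr":[0,0,0]},{"delta_pos":[0,0,0],"dr":[0,0,0]},{"delta_pos":[0,0,0],"dr":[0,0,0]},{"delta_pos":[0,0,0],"dr":[0,0,0]},{"delta_pos":[0,0,0],"dr":[0,0,0]},{"delta_pos":[0,0,-0.3],"dr":[0,0,0]}]' -0.5 20
python3 -m handwheel '[{"delta_pos":[0,0,-0.1],"dr":[0,0,0]},{"delta_pos":[0,0,-0.1],"dr":[0,0,0]},{"delta_pos":[0,0,0],"dr":[0,0,0]}]'
python3 - <<'E'
from h import *
s=get_state();c=calibration('wrist');im=grab_frame('wrist');i2=grab_frame('side');print(s['eef_pos'],s['width'],s['force'])
save(np.hstack([cv2.resize(im[150:310,140:360],(440,320)),cv2.resize(i2[290:370,210:300],(360,320))]),'g2')
E
```

```text
t: 7.6
eef_pos: [0.3749, -0.3473, 0.0317]
ee_rot: [-3.14, -0.001, -1.711]
force: [0.8, 0.2, 0.4]
width: 0.0519
gripper_force: 0.0
t: 7.9
eef_pos: [0.3737, -0.3467, 0.0245]
ee_rot: [3.14, 0.0, -1.711]
force: [-0.8, 0.7, 0.3]
width: 0.0659
gripper_force: 0.0
[ 0.37366831 -0.34672094  0.02447263] 0.06586594131787633 [-0.75691498  0.69349261  0.26982301]
```

View pics/g2.png

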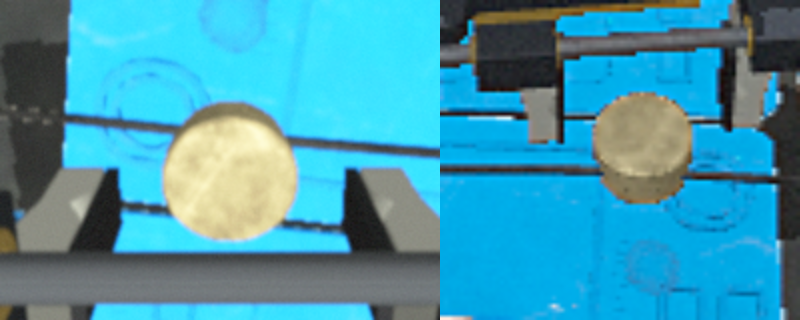

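```bash
python3 - <<'E'
from h import *
c=calibration('side');w=calibration('wrist');e=np.array([.3737,-.3467,.0245]);a=-1.711-np.pi/2;d=np.array([np.cos(a),np.sin(a),0]);x=np.array([np.cos(-1.711),np.sin(-1.711),0])
for z in(.0,.0055,.015,.0245,.035):
    for s in(1,-1):
        p=e+s*d*.033;p[2]=z;print(z,s,p[:2].round(3),'side',[proj(c,p+k*x*.0095)[0].round(1).tolist() for k in(-1,1)],'wrist',[proj(w,p+k*x*.0095)[0].round(1).tolist() for k in(-1,1)])
E
```

```text
0.0 1 [ 0.341 -0.342] side [[240.8, 329.0], [241.5, 338.4]] wrist [[301.9, 236.0], [303.3, 211.1]]
0.0 -1 [ 0.406 -0.351] side [[278.0, 326.3], [279.5, 335.5]] wrist [[209.5, 235.9], [208.2, 211.0]]
0.0055 1 [ 0.341 -0.342] side [[240.8, 327.0], [241.4, 336.4]] wrist [[303.1, 239.4], [304.5, 214.0]]
0.0055 -1 [ 0.406 -0.351] side [[278.1, 324.3], [279.7, 333.5]] wrist [[208.4, 239.4], [207.0, 214.0]]
0.015 1 [ 0.341 -0.342] side [[240.7, 323.5], [241.3, 332.9]] wrist [[305.3, 245.9], [306.9, 219.5]]
0.015 -1 [ 0.406 -0.351] side [[278.3, 320.8], [279.9, 330.0]] wrist [[206.2, 245.8], [204.7, 219.4]]
0.0245 1 [ 0.341 -0.342] side [[240.6, 320.0], [241.2, 329.3]] wrist [[307.7, 252.9], [309.4, 225.4]]
0.0245 -1 [ 0.406 -0.351] side [[278.5, 317.2], [280.1, 326.4]] wrist [[203.9, 252.8], [202.2, 225.3]]
0.035 1 [ 0.341 -0.342] side [[240.4, 316.0], [241.1, 325.3]] wrist [[310.6, 261.5], [312.5, 232.7]]
0.035 -1 [ 0.406 -0.351] side [[278.7, 313.2], [280.4, 322.4]] wrist [[201.0, 261.4], [199.2, 232.6]]
```

```bash
python3 -m handwheel '[{"delta_pos":[0,0,-0.1],"dr":[0,0,0]},{"delta_pos":[0,0,-0.1],"dr":[0,0,0]},{"delta_pos":[0,0,-0.1],"dr":[0,0,0]},{"delta_pos":[0,0,0],"dr":[0,0,0]}]'
python3 - <<'E'
from h import *
s=get_state();im=grab_frame('wrist');i2=grab_frame('side');print(s['eef_pos'],s['width'],s['force'])
save(np.hstack([cv2.resize(im[150:310,140:360],(440,320)),cv2.resize(i2[290:370,210:300],(360,320))]),'g3')
E
```

```text
t: 8.8
eef_pos: [0.3737, -0.3467, 0.0111]
ee_rot: [3.141, 0.0, -1.711]
force: [0.4, 0.2, -0.9]
width: 0.0656
gripper_force: 0.0
[ 0.37371673 -0.346715    0.01110164] 0.06556405643065177 [ 0.43711908  0.20906138 -0.85337537]
```

View pics/g3.png

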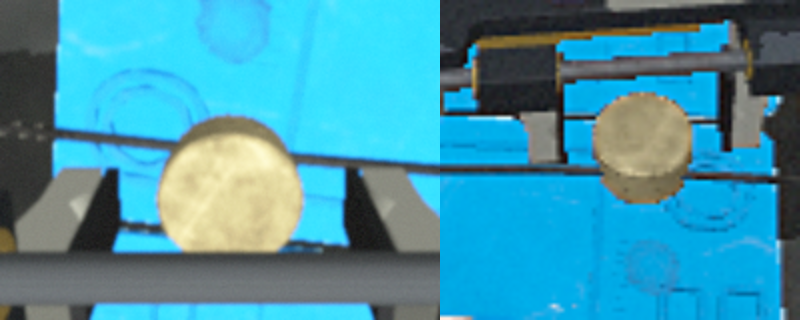

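```bash
python3 -m handwheel '[{"delta_pos":[0,0,-0.1],"dr":[0,0,0]},{"delta_pos":[0,0,-0.1],"dr":[0,0,0]},{"delta_pos":[0,0,-0.1],"dr":[0,0,0]},{"delta_pos":[0,0,0],"dr":[0,0,0]}]'
python3 -m handwheel '[{"delta_pos":[0,0,0],"dr":[0,0,0]},{"delta_pos":[0,0,0],"dr":[0,0,0]},{"delta_pos":[0,0,0],"dr":[0,0,0]},{"delta_pos":[0,0,0],"dr":[0,0,0]},{"delta_pos":[0,0,0],"dr":[0,0,0]},{"delta_pos":[0,0,0],"dr":[0,0,0]}]' 1 20
```

```text
t: 9.3
eef_pos: [0.3737, -0.3467, 0.0021]
ee_rot: [3.141, 0.0, -1.711]
force: [-0.2, 0.2, -0.6]
width: 0.0658
gripper_force: 0.0
t: 9.9
eef_pos: [0.3742, -0.3469, 0.0028]
ee_rot: [-3.141, -0.0, -1.711]
force: [-0.2, 0.5, 0.3]
width: 0.0428
gripper_force: 20.0
```

```bash
python3 -m handwheel '[{"delta_pos":[0,0,1],"dr":[0,0,0]},{"delta_pos":[0,0,1],"dr":[0,0,0]},{"delta_pos":[0.31,0.93,0.4],"dr":[0,0,0]},{"delta_pos":[0.31,0.93,0.4],"dr":[0,0,0]},{"delta_pos":[0.31,0.93,0.4],"dr":[0,0,0]},{"delta_pos":[0.31,0.93,0.4],"dr":[0,0,0]},{"delta_pos":[0.31,0.93,0.4],"dr":[0,0,0]},{"delta_pos":[0.31,0.93,0.4],"dr":[0,0,0]},{"delta_pos":[0.31,0.93,0.4],"dr":[0,0,0]},{"delta_pos":[0.31,0.93,0.4],"dr":[0,0,0]}]'
python3 -m handwheel '[{"delta_pos":[0.31,0.93,0],"dr":[0,0,0]},{"delta_pos":[0.31,0.93,0],"dr":[0,0,0]},{"delta_pos":[0.31,0.93,0],"dr":[0,0,0]},{"delta_pos":[0.31,0.93,0],"dr":[0,0,0]},{"delta_pos":[0.31,0.93,0],"dr":[0,0,0]},{"delta_pos":[0.31,0.93,0],"dr":[0,0,0]},{"delta_pos":[0.31,0.93,0],"dr":[0,0,0]},{"delta_pos":[0.31,0.93,0],"dr":[0,0,0]},{"delta_pos":[0.31,0.93,0],"dr":[0,0,0]},{"delta_pos":[0.31,0.93,0],"dr":[0,0,0]}]'
python3 -m handwheel '[{"delta_pos":[0.31,0.93,0],"dr":[0,0,0]},{"delta_pos":[0.31,0.93,0],"dr":[0,0,0]},{"delta_pos":[0.31,0.93,0],"dr":[0,0,0]},{"delta_pos":[0,0.7,0],"dr":[0,0,0]},{"delta_pos":[0,0,0],"dr":[0,0,-0.5]},{"delta_pos":[0,0,0],"dr":[0,0,0]}]'
python3 - <<'E'
from h import *
s=get_state();c=calibration('wrist');im=grab_frame('wrist');print(s['eef_pos'])
for q,z in(('flux_tin',.158),('insert_wide',.007),('case',0),('insert_narrow',.004)): print(q,[(np.round(d['location']),round(d['conf'],2),ray(c,d['location'],z).round(4)) for d in mark_of('wrist',q)[:2]])
E
```

```text
t: 10.9
eef_pos: [0.4485, -0.1225, 0.1592]
ee_rot: [-3.142, 0.0, -1.711]
force: [0.6, -0.0, -1.6]
width: 0.043
gripper_force: 20.0
t: 11.9
eef_pos: [0.5415, 0.1565, 0.1585]
ee_rot: [3.141, -0.0, -1.711]
force: [-1.0, -0.8, 0.0]
width: 0.0426
gripper_force: 20.0
t: 12.5
eef_pos: [0.5687, 0.2601, 0.1582]
ee_rot: [3.141, -0.001, -1.719]
force: [-0.6, -1.0, -0.4]
width: 0.0431
gripper_force: 20.0
[0.56870777 0.26006355 0.15819467]
flux_tin [(array([252., 240.]), 0.65, array([0.5711, 0.2604, 0.158 ]))]
insert_wide [(array([248., 189.]), 0.6, array([0.578 , 0.2713, 0.007 ]))]
case [(array([249., 145.]), 0.75, array([0.5699, 0.2243, 0.    ]))]
insert_narrow [(array([248., 100.]), 0.67, array([0.5635, 0.1772, 0.004 ]))]
```

```bash
python3 -m handwheel '[{"delta_pos":[0.3,0.33,0],"dr":[0,0,0]},{"delta_pos":[0,0,-1],"dr":[0,0,0]},{"delta_pos":[0,0,-1],"dr":[0,0,0]},{"delta_pos":[0,0,-1],"dr":[0,0,0]},{"delta_pos":[0,0,-1],"dr":[0,0,0]},{"delta_pos":[0,0,-0.5],"dr":[0,0,0]},{"delta_pos":[0,0,-0.3],"dr":[0,0,0]},{"delta_pos":[0,0,0],"dr":[0,0,0]}]'
python3 -m handwheel '[{"delta_pos":[0,0,-0.1],"dr":[0,0,0]},{"delta_pos":[0,0,-0.05],"dr":[0,0,0]},{"delta_pos":[0,0,0],"dr":[0,0,0]}]'
```

```text
t: 13.55
eef_pos: [0.5782, 0.2696, 0.0135]
ee_rot: [3.14, -0.001, -1.72]
force: [-0.6, 1.3, -0.2]
width: 0.0427
gripper_force: 20.0
t: 13.85
eef_pos: [0.5787, 0.2702, 0.0109]
ee_rot: [-3.141, 0.001, -1.72]
force: [-0.5, -0.2, -0.9]
width: 0.043
gripper_force: 20.0
```

```bash
python3 -m handwheel '[{"delta_pos":[0,0,-0.05],"dr":[0,0,0]},{"delta_pos":[0,0,-0.04],"dr":[0,0,0]},{"delta_pos":[0,0,0],"dr":[0,0,0]}]'
python3 -m handwheel '[{"delta_pos":[0,0,0],"dr":[0,0,0]},{"delta_pos":[0,0,0],"dr":[0,0,0]},{"delta_pos":[0,0,0],"dr":[0,0,0]},{"delta_pos":[0,0,0.3],"dr":[0,0,0]},{"delta_pos":[0,0,1],"dr":[0,0,0]},{"delta_pos":[0,0,1],"dr":[0,0,0]},{"delta_pos":[0,0,1],"dr":[0,0,0]},{"delta_pos":[0,0,1],"dr":[0,0,0]},{"delta_pos":[0,0,0],"dr":[0,0,0]}]' -0.4
python3 - <<'E'
from h import *
s=get_state();c=calibration('wrist');im=grab_frame('wrist');save(im,'w4');print(s['eef_pos'])
for q,z in(('flux_tin',.007),('insert_wide',.007)): print(q,[(np.round(d['location']),round(d['conf'],2),ray(c,d['location'],z).round(4)) for d in mark_of('wrist',q)[:2]])
E
```

```text
t: 14.15
eef_pos: [0.5783, 0.2699, 0.0075]
ee_rot: [3.142, 0.0, -1.72]
force: [-0.6, -0.1, -0.9]
width: 0.043
gripper_force: 20.0
t: 15.05
eef_pos: [0.5809, 0.2714, 0.1424]
ee_rot: [-3.135, 0.006, -1.719]
force: [0.5, -0.6, 0.8]
width: 0.0611
gripper_force: 0.0
[0.58086709 0.27139917 0.14238898]
flux_tin [(array([257., 178.]), 0.68, array([0.5794, 0.2683, 0.007 ]))]
insert_wide []
```

View pics/w4.png

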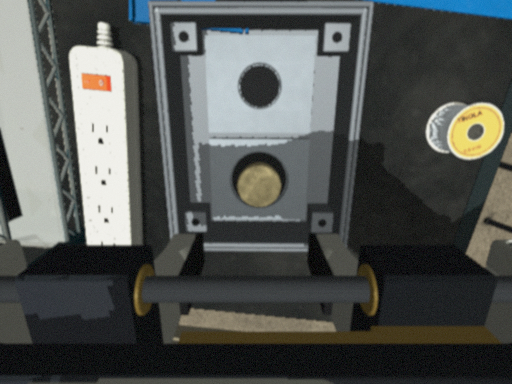

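The tin stands in the wide well at (260,185), with the narrow well at (260,86) still empty. Next is the wick spool.

```bash
python3 -m handwheel '[{"delta_pos":[-0.34,-0.93,0.2],"dr":[0,0,0]},{"delta_pos":[-0.34,-0.93,0],"dr":[0,0,0]},{"delta_pos":[-0.34,-0.93,0],"dr":[0,0,0]},{"delta_pos":[-0.34,-0.93,0],"dr":[0,0,0]},{"delta_pos":[-0.34,-0.93,0],"dr":[0,0,0]},{"delta_pos":[-0.34,-0.93,0],"dr":[0,0,0]},{"delta_pos":[-0.34,-0.93,0],"dr":[0,0,0]},{"delta_pos":[-0.34,-0.93,0],"dr":[0,0,0]},{"delta_pos":[-0.34,-0.93,0],"dr":[0,0,0]},{"delta_pos":[-0.34,-0.93,0],"dr":[0,0,0]}]' -0.2
python3 -m handwheel '[{"delta_pos":[-0.34,-0.93,0],"dr":[0,0,0]},{"delta_pos":[-0.34,-0.93,0],"dr":[0,0,0]},{"delta_pos":[-0.34,-0.93,0],"dr":[0,0,0]},{"delta_pos":[-0.34,-0.93,0],"dr":[0,0,0]},{"delta_pos":[-0.34,-0.93,0],"dr":[0,0,0]},{"delta_pos":[-0.34,-0.93,0],"dr":[0,0,0]},{"delta_pos":[-0.34,-0.93,0],"dr":[0,0,0]},{"delta_pos":[-0.15,-0.2,0],"dr":[0,0,0]},{"delta_pos":[0,0,0],"dr":[0,0,0]},{"delta_pos":[0,0,0],"dr":[0,0,0]}]'
python3 - <<'E'
from h import *
s=get_state();c=calibration('wrist');im=grab_frame('wrist');print(s['eef_pos'],s['ee_rot'])
for d in mark_of('wrist','wick_spool'): p=ray(c,d['location'],.003);print(d,p,(p-s['eef_pos'])/.03)
h=cv2.cvtColor(im,cv2.COLOR_RGB2HSV);m=((h[...,1]<100)&(h[...,2]>80)).astype('uint8');m[235:]=0;m[:150]=0;m[:,:215]=0;m[:,300:]=0
n,l,st,ce=cv2.connectedComponentsWithStats(m);i=1+st[1:,4].argmax();p=ray(c,ce[i],.017);print('spool',st[i],ce[i],p,(p-s['eef_pos'])/.03)
E
```

```text
t: 16.2
eef_pos: [0.475, -0.0104, 0.1415]
ee_rot: [3.14, -0.001, -1.719]
force: [-0.4, -0.4, -0.1]
width: 0.0526
gripper_force: 0.0
t: 17.2
eef_pos: [0.4003, -0.2101, 0.142]
ee_rot: [3.141, 0.0, -1.72]
force: [-0.7, 1.1, -0.6]
width: 0.0526
gripper_force: 0.0
[ 0.4003072  -0.21009919  0.1420447 ] [ 3.14077049e+00  2.08000658e-05 -1.71994024e+00]
{'location': [253.2, 157.9], 'conf': 0.62} [ 0.39870217 -0.23500081  0.003     ] [-0.05350097 -0.83005405 -4.63482326]
spool [243 150  25  26 506] [255.00592885 162.08695652] [ 0.3970602  -0.23318404  0.017     ] [-0.1082333  -0.76949508 -4.16815659]
```

Target is (0.3972, −0.2338), with TCP z about 0.0015 (down 4.68 units).

```bash
python3 -m handwheel '[{"delta_pos":[-0.1,-0.79,0],"dr":[0,0,0]},{"delta_pos":[0,0,-1],"dr":[0,0,0]},{"delta_pos":[0,0,-1],"dr":[0,0,0]},{"delta_pos":[0,0,-1],"dr":[0,0,0]},{"delta_pos":[0,0,-1],"dr":[0,0,0]},{"delta_pos":[0,0,-0.5],"dr":[0,0,0]},{"delta_pos":[0,0,-0.18],"dr":[0,0,0]},{"delta_pos":[0,0,0],"dr":[0,0,0]},{"delta_pos":[0,0,0],"dr":[0,0,0]}]'
python3 -m handwheel '[{"delta_pos":[0,0,0],"dr":[0,0,0]},{"delta_pos":[0,0,0],"dr":[0,0,0]},{"delta_pos":[0,0,0],"dr":[0,0,0]},{"delta_pos":[0,0,0],"dr":[0,0,0]},{"delta_pos":[0,0,0],"dr":[0,0,0]},{"delta_pos":[0,0,0],"dr":[0,0,0]}]' 1 12
```

```text
t: 18.2
eef_pos: [0.3984, -0.2339, 0.0028]
ee_rot: [-3.14, -0.0, -1.719]
force: [0.2, 0.5, -0.3]
width: 0.0524
gripper_force: 0.0
t: 18.8
eef_pos: [0.3976, -0.2342, 0.0023]
ee_rot: [-3.141, -0.0, -1.719]
force: [-0.5, -0.2, 4.4]
width: 0.023
gripper_force: 12.0
```

```bash
python3 -m handwheel '[{"delta_pos":[0,0,0.5],"dr":[0,0,0]},{"delta_pos":[0,0,1],"dr":[0,0,0]},{"delta_pos":[0,0,1],"dr":[0,0,0]},{"delta_pos":[0.37,0.91,0.8],"dr":[0,0,0]},{"delta_pos":[0.37,0.91,0.8],"dr":[0,0,0]},{"delta_pos":[0.37,0.91,0.8],"dr":[0,0,0]},{"delta_pos":[0.37,0.91,0],"dr":[0,0,0]},{"delta_pos":[0.37,0.91,0],"dr":[0,0,0]},{"delta_pos":[0.37,0.91,0],"dr":[0,0,0]},{"delta_pos":[0.37,0.91,0],"dr":[0,0,0]}]'
python3 -m handwheel '[{"delta_pos":[0.37,0.91,0],"dr":[0,0,0]},{"delta_pos":[0.37,0.91,0],"dr":[0,0,0]},{"delta_pos":[0.37,0.91,0],"dr":[0,0,0]},{"delta_pos":[0.37,0.91,0],"dr":[0,0,0]},{"delta_pos":[0.37,0.91,0],"dr":[0,0,0]},{"delta_pos":[0.37,0.91,0],"dr":[0,0,0]},{"delta_pos":[0.37,0.91,0],"dr":[0,0,0]},{"delta_pos":[0.37,0.91,0],"dr":[0,0,0]},{"delta_pos":[0,0,0],"dr":[0,0,0]},{"delta_pos":[0,0,0],"dr":[0,0,0]}]'
python3 - <<'E'
from h import *
s=get_state();c=calibration('wrist');im=grab_frame('wrist');i2=grab_frame('side');print(s['eef_pos'])
for q,z in(('wick_spool',s['eef_pos'][2]),('insert_narrow',.004),('flux_tin',.007),('case',0)): print(q,[(np.round(d['location']),round(d['conf'],2),ray(c,d['location'],z).round(4)) for d in mark_of('wrist',q)[:2]])
u=proj(calibration('side'),s['eef_pos'])[0].astype(int);print(u)
save(np.hstack([cv2.resize(im[150:310,170:330],(400,400)),cv2.resize(i2[u[1]-30:u[1]+30,u[0]-30:u[0]+30],(400,400))]),'g5')
E
```

```text
t: 19.8
eef_pos: [0.4752, -0.0418, 0.149]
ee_rot: [3.142, 0.0, -1.72]
force: [0.8, -0.5, -0.7]
width: 0.0233
gripper_force: 12.0
t: 20.8
eef_pos: [0.5636, 0.1757, 0.1483]
ee_rot: [3.14, -0.001, -1.719]
force: [0.1, 0.1, -0.5]
width: 0.0234
gripper_force: 12.0
[0.56358114 0.17567229 0.14825071]
wick_spool [(array([257., 244.]), 0.73, array([0.5632, 0.1787, 0.1483]))]
insert_narrow [(array([256., 181.]), 0.9, array([0.5628, 0.1771, 0.004 ]))]
flux_tin [(array([252., 258.]), 0.49, array([0.5814, 0.2683, 0.007 ]))]
case [(array([256., 221.]), 0.89, array([0.5697, 0.2258, 0.    ]))]
[281 128]
```

View pics/g5.png

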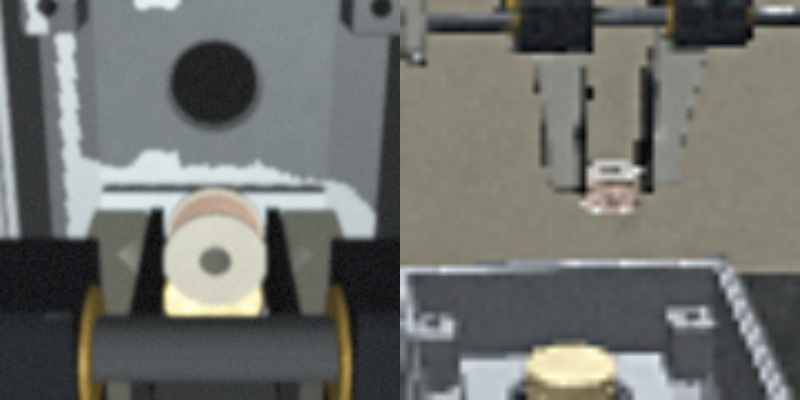

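The spool is held upright, with the fingertips about halfway down it, and the narrow well sits ahead of it. Lowering it in.

```bash
python3 -m handwheel '[{"delta_pos":[0,0.06,-0.9],"dr":[0,0,0]},{"delta_pos":[0,0,-1],"dr":[0,0,0]},{"delta_pos":[0,0,-1],"dr":[0,0,0]},{"delta_pos":[0,0,-1],"dr":[0,0,0]},{"delta_pos":[0,0,-0.4],"dr":[0,0,0]},{"delta_pos":[0,0,-0.2],"dr":[0,0,0]},{"delta_pos":[0,0,0],"dr":[0,0,0]}]'
python3 -m handwheel '[{"delta_pos":[0,0,-0.1],"dr":[0,0,0]},{"delta_pos":[0,0,-0.1],"dr":[0,0,0]},{"delta_pos":[0,0,0],"dr":[0,0,0]}]'
```

```text
t: 21.8
eef_pos: [0.5642, 0.1771, 0.0142]
ee_rot: [3.142, -0.0, -1.72]
force: [-0.1, -1.1, -0.7]
width: 0.0233
gripper_force: 12.0
t: 22.1
eef_pos: [0.5642, 0.1774, 0.0085]
ee_rot: [-3.141, 0.001, -1.72]
force: [-0.3, 0.3, 1.4]
width: 0.0231
gripper_force: 12.0
```

```bash
python3 -m handwheel '[{"delta_pos":[0,0,-0.04],"dr":[0,0,0]},{"delta_pos":[0,0,0],"dr":[0,0,0]}]'
python3 -m handwheel '[{"delta_pos":[0,0,0],"dr":[0,0,0]},{"delta_pos":[0,0,0],"dr":[0,0,0]},{"delta_pos":[0,0,0],"dr":[0,0,0]},{"delta_pos":[0,0,0.2],"dr":[0,0,0]},{"delta_pos":[0,0,1],"dr":[0,0,0]},{"delta_pos":[0,0,1],"dr":[0,0,0]},{"delta_pos":[0,0,1],"dr":[0,0,0]},{"delta_pos":[0,0,1],"dr":[0,0,0]},{"delta_pos":[0,-0.5,1],"dr":[0,0,8]},{"delta_pos":[0,-0.5,1],"dr":[0,0,8]}]' -0.1
python3 -m handwheel '[{"delta_pos":[0,-0.6,0.5],"dr":[0,0,8]},{"delta_pos":[0,-0.6,0.5],"dr":[0,0,8]},{"delta_pos":[0,-0.6,0.5],"dr":[0,0,8]},{"delta_pos":[0,-0.6,0.5],"dr":[0,0,8]},{"delta_pos":[0,-0.6,0.5],"dr":[0,0,8]},{"delta_pos":[0,-0.6,0],"dr":[0,0,8]},{"delta_pos":[0,-0.6,0],"dr":[0,0,8]},{"delta_pos":[0,-0.6,0],"dr":[0,0,8]},{"delta_pos":[0,-0.6,0],"dr":[0,0,8]},{"delta_pos":[0,0,0],"dr":[0,0,0]}]'
python3 -m handwheel '[{"delta_pos":[0,0,0],"dr":[0,0,0]},{"delta_pos":[0,0,0],"dr":[0,0,0]}]'
python3 - <<'E'
from h import *
s=get_state();c=calibration('wrist');im=grab_frame('wrist');save(im,'w6');print(s['eef_pos'],s['ee_rot'])
json.dump({k:np.array(v).tolist() for k,v in c.items()},open('w6.json','w'))
for q,z in(('wick_spool',.007),('insert_narrow',.004),('flux_tin',.007),('divider',.045),('brush',.003),('tweezers',.003),('spudger',.003)): print(q,[(np.round(d['location']),round(d['conf'],2),ray(c,d['location'],z).round(4)) for d in mark_of('wrist',q)[:2]])
E
```

```text
t: 22.3
eef_pos: [0.5641, 0.1773, 0.007]
ee_rot: [-3.141, 0.0, -1.719]
force: [-0.4, 0.2, -0.2]
width: 0.0235
gripper_force: 12.0
t: 23.3
eef_pos: [0.5638, 0.147, 0.1947]
ee_rot: [-3.141, 0.0, -1.434]
force: [1.3, 0.3, -0.1]
width: 0.0481
gripper_force: 0.0
t: 24.3
eef_pos: [0.5637, -0.0164, 0.2684]
ee_rot: [3.142, -0.0, -0.181]
force: [0.6, 0.4, 0.5]
width: 0.048
gripper_force: 0.0
t: 24.5
eef_pos: [0.564, -0.0144, 0.2681]
ee_rot: [-3.141, -0.0, -0.186]
force: [-0.1, 0.5, 0.4]
width: 0.0477
gripper_force: 0.0
[ 0.56395662 -0.01436146  0.26807657] [-3.14138248e+00 -2.06627583e-04 -1.86028360e-01]
wick_spool [(array([129., 183.]), 0.81, array([0.5638, 0.1796, 0.007 ])), (array([341., 238.]), 0.51, array([ 0.4146, -0.1242,  0.007 ]))]
insert_narrow [(array([130., 181.]), 0.86, array([0.5657, 0.1776, 0.004 ])), (array([127., 181.]), 0.18, array([0.5664, 0.1822, 0.004 ]))]
flux_tin [(array([ 64., 184.]), 0.64, array([0.5807, 0.2752, 0.007 ]))]
divider [(array([254., 139.]), 0.88, array([ 0.5977, -0.0178,  0.045 ]))]
brush [(array([238., 229.]), 0.65, array([0.4588, 0.0343, 0.003 ])), (array([342., 237.]), 0.57, array([ 0.4139, -0.1275,  0.003 ]))]
tweezers [(array([302., 236.]), 0.59, array([ 0.4274, -0.0639,  0.003 ]))]
spudger [(array([342., 235.]), 0.58, array([ 0.4168, -0.1265,  0.003 ]))]
```

View pics/w6.png

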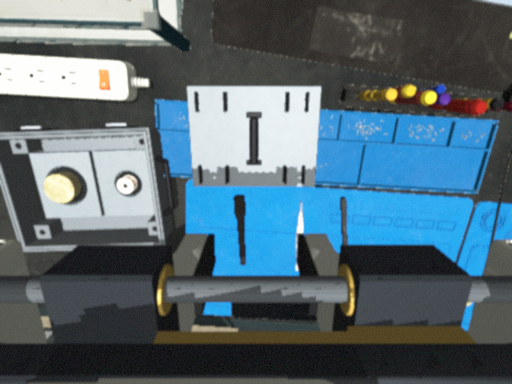

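Both pieces are in their wells, with the tin at (62,187) and the spool at (127,183). The divider's corners are near (188,87), (321,87), (318,187) and (191,185), and its grip spans (253,112)–(253,163). The wide lane is on the left, toward the case.

```bash
python3 - <<'E'
from h import *
c=json.load(open('w6.json'));im=cv2.imread('pics/w6.png');g=cv2.cvtColor(im,cv2.COLOR_BGR2GRAY)
q=np.array([(188,87),(321,87),(318,187),(191,185)],np.float32).reshape(-1,1,2)
q=cv2.cornerSubPix(g,q,(4,4),(-1,-1),(3,50,.01)).reshape(-1,2);print(q.round(1).tolist())
h=cv2.cvtColor(im,cv2.COLOR_BGR2HSV);m=(g<70).astype('uint8');m[:105]=0;m[170:]=0;m[:,:240]=0;m[:,266:]=0
n,l,s,ce=cv2.connectedComponentsWithStats(m);i=1+s[1:,4].argmax();print('grip',s[i],ce[i])
M0=np.array([(.09,.07),(-.09,.07),(-.09,-.07),(.09,-.07)]) # x toward world+y, y toward ... 
for sy in(-1,1):
    def f(p):
        C,S=np.cos(p[2]),np.sin(p[2]);M=M0*[1,sy]
        P=np.c_[p[0]+C*M[:,0]-S*M[:,1],p[1]+S*M[:,0]+C*M[:,1],np.full(4,p[3])];return (proj(c,P)-q).ravel()
    r=least_squares(f,[.588,-.02,1.4,.05]);print(sy,r.x[:2],np.degrees(r.x[2]),'top z',r.x[3],r.fun.round(1))
for z in(.05,.06,.07,.075,.08): print(z,ray(c,ce[i],z))
E
python3 - <<'E'
from h import *
# side view corners estimate of plate height via two views: divider marks
for n in('top','side'):
    grab_frame(n);c=calibration(n);print(n,[ray(c,d['location'],z)[:2].round(4).tolist() for d in mark_of(n,'divider')[:1] for z in(.02,.03,.04,.05)])
E
```

```text
[[186.3000030517578, 85.80000305175781], [320.70001220703125, 85.80000305175781], [314.1000061035156, 186.0], [191.0, 185.0]]
grip [249 116  10  48 273] [253.41758242 140.82417582]
-1 [ 0.59515327 -0.01616072] 79.01893491388823 top z 0.012620642674722756 [-0.3 -0.9 -0.2  0.  -0.6  0.4  1.2  0.6]
1 [0.44503511 0.02424191] 79.27312864176399 top z -1.310575886851236 [ 51.4  62.8 -52.3  62.8 -45.4 -61.7  46.3 -60.8]
0.05 [ 0.59636293 -0.0172082   0.05      ]
0.06 [ 0.59765486 -0.01752972  0.06      ]
0.07 [ 0.59894679 -0.01785124  0.07      ]
0.075 [ 0.59959275 -0.018012    0.075     ]
0.08 [ 0.60023872 -0.01817276  0.08      ]
top [[0.598, -0.0248], [0.596, -0.0247], [0.594, -0.0246], [0.592, -0.0246]]
side [[0.5793, -0.0345], [0.5734, -0.0478], [0.5676, -0.0612], [0.5617, -0.0745]]
```

```bash
python3 -m handwheel '[{"delta_pos":[0.5,-0.07,-1],"dr":[0,0,-0.35]},{"delta_pos":[0.53,0,-1],"dr":[0,0,0]},{"delta_pos":[0,0,-1],"dr":[0,0,0]},{"delta_pos":[0,0,-1],"dr":[0,0,0]},{"delta_pos":[0,0,-1],"dr":[0,0,0]},{"delta_pos":[0,0,-1],"dr":[0,0,0]},{"delta_pos":[0,0,0],"dr":[0,0,0]},{"delta_pos":[0,0,0],"dr":[0,0,0]}]'
python3 - <<'E'
from h import *
s=get_state();c=calibration('wrist');im=grab_frame('wrist');g=cv2.cvtColor(im,cv2.COLOR_RGB2GRAY);print(s['eef_pos'],s['ee_rot'][2])
P=np.array([[.595,-.0165]]);
for z in(.03,.044,.06): print(z,proj(c,[.595,-.0165,z]))
m=(g<60).astype('uint8');m[:,:225]=0;m[:,285:]=0;m[240:]=0
n,l,st,ce=cv2.connectedComponentsWithStats(m)
for i in range(1,n):
    if st[i,4]>150: print(st[i],ce[i],[ray(c,ce[i],z)[:2].round(4).tolist() for z in(.034,.044,.054)])
save(im,'w7')
c2=calibration('side');i2=grab_frame('side');g2=cv2.cvtColor(i2,cv2.COLOR_RGB2GRAY)
for h in(.008,.014,.02,.03,.045):
    a=np.radians(79);print(h,proj(c2,[[.595+np.cos(a)*x-np.sin(a)*y,-.0165+np.sin(a)*x+np.cos(a)*y,h] for x,y in((.09,.07),(-.09,.07),(-.09,-.07),(.09,-.07))]).round(0).tolist())
E
```

```text
t: 25.9
eef_pos: [0.5951, -0.0171, 0.0882]
ee_rot: [3.141, 0.001, -0.189]
force: [0.7, -0.7, 0.2]
width: 0.0482
gripper_force: 0.0
[ 0.59505632 -0.01706354  0.08819628] -0.1894391431716922
0.03 [[255.19326797 207.64458049]]
0.044 [[255.17891698 214.01758504]]
0.06 [[255.16031089 222.2801986 ]]
[ 225    0   60   63 3410] [255.85894428  28.58973607] [[0.721, -0.0411], [0.719, -0.0407], [0.7171, -0.0403]]
[245 168  23  72 962] [255.83575884 208.17567568] [[0.5959, -0.0172], [0.5996, -0.0179], [0.6033, -0.0186]]
0.008 [[282.0, 189.0], [290.0, 229.0], [348.0, 228.0], [332.0, 188.0]]
0.014 [[282.0, 187.0], [290.0, 227.0], [349.0, 226.0], [332.0, 186.0]]
0.02 [[282.0, 185.0], [290.0, 225.0], [349.0, 224.0], [333.0, 184.0]]
0.03 [[283.0, 182.0], [290.0, 222.0], [349.0, 221.0], [333.0, 181.0]]
0.045 [[283.0, 177.0], [291.0, 217.0], [350.0, 215.0], [334.0, 177.0]]
```

View pics/w7.png

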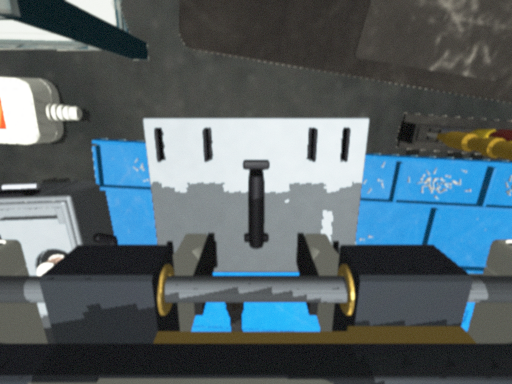

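The picture shows the grip bar at (256,165–247), centred between the fingers, and the plate edge at (145–368,118). The side view puts the plate top at about 14 mm. Descending and gripping.

```bash
python3 -m handwheel '[{"delta_pos":[0,0,-1],"dr":[0,0,-0.15]},{"delta_pos":[0,0,-1],"dr":[0,0,0]},{"delta_pos":[0,0,-0.3],"dr":[0,0,0]},{"delta_pos":[0,0,-0.2],"dr":[0,0,0]},{"delta_pos":[0,0,0],"dr":[0,0,0]}]'
python3 -m handwheel '[{"delta_pos":[0,0,0],"dr":[0,0,0]},{"delta_pos":[0,0,0],"dr":[0,0,0]},{"delta_pos":[0,0,0],"dr":[0,0,0]},{"delta_pos":[0,0,0],"dr":[0,0,0]},{"delta_pos":[0,0,0],"dr":[0,0,0]},{"delta_pos":[0,0,0],"dr":[0,0,0]},{"delta_pos":[0,0,0],"dr":[0,0,0]}]' 1 40
python3 -m handwheel '[{"delta_pos":[0,0,0.2],"dr":[0,0,0]},{"delta_pos":[0,0,0.5],"dr":[0,0,0]},{"delta_pos":[0,0,0.8],"dr":[0,0,0]},{"delta_pos":[0,0,1],"dr":[0,0,0]},{"delta_pos":[0,0,1],"dr":[0,0,0]},{"delta_pos":[0,0,0],"dr":[0,0,0]},{"delta_pos":[0,0,0],"dr":[0,0,0]}]'
```

```text
t: 26.5
eef_pos: [0.5956, -0.0167, 0.0136]
ee_rot: [-3.141, -0.001, -0.192]
force: [-0.1, 0.3, 0.0]
width: 0.0481
gripper_force: 0.0
t: 27.2
eef_pos: [0.5949, -0.0169, 0.0131]
ee_rot: [3.142, -0.0, -0.192]
force: [-1.0, 0.2, 2.7]
width: 0.0111
gripper_force: 40.0
t: 27.9
eef_pos: [0.5949, -0.0167, 0.1185]
ee_rot: [-3.141, -0.001, -0.193]
force: [0.2, 0.8, -2.6]
width: 0.0114
gripper_force: 40.0
```

```bash
python3 -m handwheel '[{"delta_pos":[-0.08,0.5,0.3],"dr":[0,0,0.3]},{"delta_pos":[-0.09,0.89,0],"dr":[0,0,0.3]},{"delta_pos":[-0.09,0.89,0],"dr":[0,0,0.3]},{"delta_pos":[-0.09,0.89,0],"dr":[0,0,0.3]},{"delta_pos":[-0.09,0.89,0],"dr":[0,0,0.3]},{"delta_pos":[-0.09,0.89,0],"dr":[0,0,0.3]},{"delta_pos":[-0.09,0.89,0],"dr":[0,0,0.3]},{"delta_pos":[-0.09,0.89,0],"dr":[0,0,0.3]},{"delta_pos":[-0.09,0.89,0],"dr":[0,0,0]},{"delta_pos":[0,0.4,0],"dr":[0,0,0]}]'
python3 -m handwheel '[{"delta_pos":[0,0,0],"dr":[0,0,0]},{"delta_pos":[0,0,0],"dr":[0,0,0]}]'
python3 - <<'E'
from h import *
s=get_state();c=calibration('wrist');im=grab_frame('wrist');save(im,'w8');g=cv2.cvtColor(im,cv2.COLOR_RGB2GRAY);e=s['eef_pos'];print(e,np.degrees(s['ee_rot'][2]))
json.dump({k:np.array(v).tolist() for k,v in c.items()},open('w8.json','w'))
z=e[2]+.001;psi=s['ee_rot'][2]
X=np.array([np.cos(psi),np.sin(psi),0]);Y=np.array([np.sin(psi),-np.cos(psi),0])
print('plate pred',[proj(c,np.r_[e[:2],z]+a*X+b*Y).round(1).tolist() for a,b in((.07,.09),(.07,-.09))])
a=np.radians(-98.65);C=np.array([.571,.2243,0]);x=np.array([np.cos(a),np.sin(a),0]);y=np.array([-x[1],x[0],0])
print('rim pred',[proj(c,C+i*.104*x+j*.084*y+[0,0,.058]).round(1).tolist() for i in(1,-1) for j in(1,-1)])
m=(g>150).astype('uint8');m[230:]=0
n,l,st,ce=cv2.connectedComponentsWithStats(m);i=1+st[1:,4].argmax();print(st[i])
for r in range(60,220,12):
    row=g[r].astype(int);print(r,np.where(abs(np.diff(row))>35)[0].tolist())
E
```

```text
t: 28.9
eef_pos: [0.5698, 0.226, 0.1259]
ee_rot: [3.141, 0.001, -0.149]
force: [0.5, 0.2, -1.2]
width: 0.0117
gripper_force: 40.0
t: 29.1
eef_pos: [0.5703, 0.2236, 0.1261]
ee_rot: [3.14, 0.001, -0.15]
force: [0.1, -0.3, -2.2]
width: 0.0117
gripper_force: 40.0
[0.57027102 0.22359942 0.1261432 ] -8.58707016854887
plate pred [[[420.2, 125.3]], [[91.8, 125.1]]]
rim pred [[[392.7, 97.8]], [[366.6, 288.0]], [[117.0, 97.3]], [[142.7, 287.7]]]
[   95   127   323    86 20304]
60 []
72 [21, 22]
84 [23]
96 []
108 [120]
120 [27, 121, 122, 132, 143, 144, 152, 160, 161, 169, 170, 178, 332, 340, 341, 349, 350, 357, 358, 365, 366, 377, 378]
132 [28, 93]
144 [30, 95, 105, 106, 120, 121, 176, 177, 191, 192, 330, 331, 344, 345, 378, 379, 380, 392, 393]
156 [31, 96, 97, 107, 108, 120, 121, 122, 177, 178, 191, 192, 329, 330, 343, 344, 376, 377, 378, 390, 391]
168 [98, 99, 109, 110, 123, 124, 125, 178, 179, 192, 193, 194, 328, 329, 342, 343, 376, 377, 389, 390]
180 [100, 101, 111, 124, 125, 179, 180, 192, 193, 327, 328, 341, 342, 374, 375, 387, 388]
192 [36, 102, 103, 236, 237, 273, 274]
204 [37, 244, 245, 264, 265, 266, 321]
216 [40, 243, 445, 446]
```

```bash
python3 - <<'E'
from h import *
c=json.load(open('w8.json'));g=cv2.imread('pics/w8.png',0).astype(int)
print([(x,(np.argmax(g[110:150,x]>170)+110)) for x in range(105,415,20)])
for x in(180,230,280,330): print(x,g[84:132:2,x].tolist())
for r in(134,140,150,160): print(r,g[r,395:430:2].tolist())
E
```

```text
[(105, np.int64(131)), (125, np.int64(130)), (145, np.int64(138)), (165, np.int64(114)), (185, np.int64(130)), (205, np.int64(129)), (225, np.int64(128)), (245, np.int64(129)), (265, np.int64(128)), (285, np.int64(128)), (305, np.int64(128)), (325, np.int64(128)), (345, np.int64(114)), (365, np.int64(128)), (385, np.int64(128)), (405, np.int64(129))]
180 [41, 42, 42, 100, 200, 147, 61, 112, 131, 97, 130, 147, 127, 88, 90, 92, 126, 149, 148, 138, 151, 138, 167, 174]
230 [38, 41, 41, 42, 43, 46, 48, 112, 135, 94, 125, 148, 127, 88, 91, 104, 147, 163, 165, 165, 157, 142, 170, 177]
280 [49, 45, 48, 41, 48, 46, 46, 105, 136, 112, 125, 151, 132, 91, 91, 95, 135, 166, 162, 165, 159, 142, 173, 185]
330 [47, 48, 47, 87, 198, 182, 68, 101, 136, 116, 125, 152, 136, 101, 93, 91, 132, 169, 165, 165, 157, 142, 171, 178]
134 [177, 177, 176, 177, 184, 183, 179, 180, 181, 181, 176, 127, 97, 106, 100, 100, 99, 100]
140 [179, 182, 181, 182, 181, 180, 182, 184, 183, 185, 157, 101, 101, 100, 105, 100, 96, 99]
150 [182, 181, 184, 180, 179, 181, 180, 179, 178, 162, 117, 125, 96, 96, 99, 99, 100, 102]
160 [181, 180, 182, 179, 181, 180, 178, 178, 171, 119, 101, 99, 97, 95, 97, 99, 103, 95]
```

```bash
python3 - <<'E'
from h import *
c=json.load(open('w8.json'));e=np.array([.57027,.2236,.1261]);psi=np.radians(-8.587)
R=np.array([[np.cos(psi),np.sin(psi)],[np.sin(psi),-np.cos(psi)]])
for z in(.1271,.1249,.123):
    for u in((94,128.5),(417,126.5),(97.4,160),(411.7,160)): print(z,u,((ray(c,u,z)-e)[:2]@R*1e3).round(1))
E
```

```text
0.1271 (94, 128.5) [ 68.2 -89.1]
0.1271 (417, 126.5) [69.4 88.4]
0.1271 (97.4, 160) [ 50.6 -90.1]
0.1271 (411.7, 160) [50.7 88.5]
0.1249 (94, 128.5) [ 68.  -90.3]
0.1249 (417, 126.5) [69.2 89.6]
0.1249 (97.4, 160) [ 50.2 -91.3]
0.1249 (411.7, 160) [50.3 89.7]
0.123 (94, 128.5) [ 67.8 -91.3]
0.123 (417, 126.5) [69.  90.6]
0.123 (97.4, 160) [ 49.8 -92.3]
0.123 (411.7, 160) [49.9 90.7]
```

```bash
python3 -m handwheel '[{"delta_pos":[0.06,0,-0.5],"dr":[0,0,-0.2]},{"delta_pos":[0,0,-0.6],"dr":[0,0,0]},{"delta_pos":[0,0,-0.5],"dr":[0,0,0]},{"delta_pos":[0,0,-0.4],"dr":[0,0,0]},{"delta_pos":[0,0,-0.3],"dr":[0,0,0]},{"delta_pos":[0,0,-0.2],"dr":[0,0,0]},{"delta_pos":[0,0,0],"dr":[0,0,0]}]'
python3 -m handwheel '[{"delta_pos":[0,0,-0.08],"dr":[0,0,0]},{"delta_pos":[0,0,-0.08],"dr":[0,0,0]},{"delta_pos":[0,0,-0.08],"dr":[0,0,0]},{"delta_pos":[0,0,0],"dr":[0,0,0]}]'
```

```text
t: 29.85
eef_pos: [0.5724, 0.2233, 0.0511]
ee_rot: [3.141, 0.001, -0.154]
force: [-0.1, -0.1, -1.5]
width: 0.0116
gripper_force: 40.0
t: 30.25
eef_pos: [0.5725, 0.2237, 0.0445]
ee_rot: [3.141, 0.0, -0.154]
force: [-0.0, -0.1, -2.1]
width: 0.0119
gripper_force: 40.0
```

```bash
python3 -m handwheel '[{"delta_pos":[0,0,-0.05],"dr":[0,0,0]},{"delta_pos":[0,0,-0.05],"dr":[0,0,0]},{"delta_pos":[0,0,0],"dr":[0,0,0]}]'
python3 -m handwheel '[{"delta_pos":[0,0,-0.05],"dr":[0,0,0]},{"delta_pos":[0,0,0],"dr":[0,0,0]}]'
python3 -m handwheel '[{"delta_pos":[0,0,-0.05],"dr":[0,0,0]},{"delta_pos":[0,0,0],"dr":[0,0,0]}]'
```

```text
t: 30.55
eef_pos: [0.5725, 0.2236, 0.0414]
ee_rot: [3.141, 0.0, -0.154]
force: [0.2, -0.1, -1.7]
width: 0.0116
gripper_force: 40.0
t: 30.75
eef_pos: [0.5726, 0.2237, 0.04]
ee_rot: [3.141, 0.0, -0.154]
force: [0.2, 0.4, -0.9]
width: 0.0117
gripper_force: 40.0
t: 30.95
eef_pos: [0.5726, 0.2236, 0.0385]
ee_rot: [3.141, 0.0, -0.154]
force: [-0.2, -0.0, -2.0]
width: 0.0118
gripper_force: 40.0
```

```bash
python3 -m handwheel '[{"delta_pos":[0,0,-0.04],"dr":[0,0,0]},{"delta_pos":[0,0,0],"dr":[0,0,0]}]'
python3 -m handwheel '[{"delta_pos":[0,0,-0.04],"dr":[0,0,0]},{"delta_pos":[0,0,0],"dr":[0,0,0]}]'
```

```text
t: 31.15
eef_pos: [0.5726, 0.2236, 0.0373]
ee_rot: [3.141, 0.0, -0.154]
force: [1.0, -0.3, -2.0]
width: 0.0119
gripper_force: 40.0
t: 31.35
eef_pos: [0.5727, 0.2237, 0.0361]
ee_rot: [3.142, 0.0, -0.154]
force: [0.0, 0.2, -1.9]
width: 0.0115
gripper_force: 40.0
```

```bash
python3 -m handwheel '[{"delta_pos":[0,0,-0.04],"dr":[0,0,0]},{"delta_pos":[0,0,0],"dr":[0,0,0]}]'
python3 -m handwheel '[{"delta_pos":[0,0,-0.04],"dr":[0,0,0]},{"delta_pos":[0,0,0],"dr":[0,0,0]}]'
python3 - <<'E'
from h import *
s=get_state();c=calibration('wrist');im=grab_frame('wrist');save(im,'w9');g=cv2.cvtColor(im,cv2.COLOR_RGB2GRAY).astype(int);e=s['eef_pos'];print(e,s['force'])
a=np.radians(-98.65);C=np.array([.571,.2243,0]);x=np.array([np.cos(a),np.sin(a),0]);y=np.array([-x[1],x[0],0])
for z in(.038,.040,.042): print(z,'plate pred',[proj(c,C+i*.09*x+.07*y+[0,0,z]).round(1).tolist() for i in(1,-1)],[proj(c,C+i*.09*x+.04*y+[0,0,z]).round(1).tolist() for i in(1,-1)])
for r in(125,135,150,165): print(r,np.where(abs(np.diff(g[r,:160]))>20)[0].tolist(),np.where(abs(np.diff(g[r,350:]))>20)[0].__add__(350).tolist())
E
```

```text
t: 31.55
eef_pos: [0.5728, 0.2238, 0.0361]
ee_rot: [-3.141, -0.0, -0.154]
force: [-3.6, -0.5, 6.6]
width: 0.0115
gripper_force: 40.0
t: 31.75
eef_pos: [0.5727, 0.2237, 0.036]
ee_rot: [-3.141, -0.001, -0.153]
force: [-7.6, -1.4, 16.1]
width: 0.0113
gripper_force: 40.0
[0.57274501 0.22373293 0.03601594] [-7.63308561 -1.35907015 16.09855374]
0.038 plate pred [[[419.8, 128.5]], [[91.0, 129.0]]] [[[411.1, 181.5]], [[99.9, 181.9]]]
0.04 plate pred [[[421.8, 128.9]], [[89.1, 129.4]]] [[[412.8, 182.4]], [[98.1, 182.8]]]
0.042 plate pred [[[423.8, 129.2]], [[87.1, 129.7]]] [[[414.6, 183.4]], [[96.4, 183.7]]]
125 [41, 42, 43, 44, 46, 47, 48, 51, 57, 58, 59, 60, 61, 87, 88, 89, 102, 123] [386, 394, 406, 418, 419, 423, 424, 450, 451, 452, 453, 454, 460, 461, 463, 464, 465, 467, 468]
135 [43, 44, 45, 46, 49, 50, 52, 53, 59, 60, 61, 62, 63, 88, 89, 90] [421, 422, 423, 448, 449, 450, 451, 458, 459, 461, 462, 463, 465, 466]
150 [46, 47, 48, 49, 52, 53, 56, 57, 62, 63, 64, 65, 66, 91, 92, 93, 106, 107, 110, 120, 121, 122, 123, 124] [377, 378, 379, 380, 391, 392, 393, 418, 419, 420, 446, 447, 448, 449, 455, 458, 459, 462, 463]
165 [50, 51, 52, 55, 56, 59, 60, 65, 66, 67, 68, 69, 97, 98, 99, 100, 108, 109, 110, 113, 114, 122, 123, 124] [376, 377, 378, 386, 389, 390, 391, 410, 411, 412, 413, 442, 443, 444, 445, 446, 452, 455, 456, 459, 460]
```

```bash
python3 -m handwheel '[{"delta_pos":[0,0,0.06],"dr":[0,0,0]},{"delta_pos":[0,0,0],"dr":[0,0,0]}]'
python3 -m handwheel '[{"delta_pos":[0,0,0],"dr":[0,0,0]},{"delta_pos":[0,0,0],"dr":[0,0,0]},{"delta_pos":[0,0,0],"dr":[0,0,0]},{"delta_pos":[0,0,0],"dr":[0,0,0]},{"delta_pos":[0,0,1],"dr":[0,0,0]},{"delta_pos":[0,0,1],"dr":[0,0,0]},{"delta_pos":[0,0,1],"dr":[0,0,0]},{"delta_pos":[-0.5,0,1],"dr":[0,0,0]},{"delta_pos":[-0.5,0,1],"dr":[0,0,0]},{"delta_pos":[-0.5,0,0],"dr":[0,0,0]}]' 0.1
python3 -m handwheel '[{"delta_pos":[0,0,0],"dr":[0,0,0]},{"delta_pos":[0,0,0],"dr":[0,0,0]}]'
python3 - <<'E'
from h import *
s=get_state();c=calibration('wrist');im=grab_frame('wrist');save(im,'w10');g=cv2.cvtColor(im,cv2.COLOR_RGB2GRAY);print(s['eef_pos'])
json.dump({k:np.array(v).tolist() for k,v in c.items()},open('w10.json','w'))
a=np.radians(-98.65);C=np.array([.571,.2243,0]);x=np.array([np.cos(a),np.sin(a),0]);y=np.array([-x[1],x[0],0])
P=lambda i,j,z:proj(c,C+i*x+j*y+[0,0,z])[0]
print('plate',[P(i*.09,j*.07,.038).round(1).tolist() for i in(1,-1) for j in(1,-1)])
print('rim',[P(i*.104,j*.084,.058).round(1).tolist() for i in(1,-1) for j in(1,-1)])
f=[(i,j*.05) for i in(.041,.075,-.047,-.069) for j in(1,-1)]
print('fences(wide at -x)',[P(-i,j,.0545).round(1).tolist() for i,j in f])
m=(g<75).astype('uint8');n,l,st,ce=cv2.connectedComponentsWithStats(m)
for i in range(1,n):
    if 25<st[i,4]<900 and 80<ce[i][0]<430 and ce[i][1]<240: print(st[i],ce[i].round(1))
E
```

```text
t: 32.0
eef_pos: [0.5729, 0.2239, 0.0361]
ee_rot: [-3.141, -0.001, -0.154]
force: [-1.6, 0.5, 8.7]
width: 0.0116
gripper_force: 40.0
t: 33.0
eef_pos: [0.5294, 0.2249, 0.1901]
ee_rot: [-3.137, -0.006, -0.154]
force: [-0.1, 0.5, -0.6]
width: 0.0398
gripper_force: 0.0
t: 33.2
eef_pos: [0.5274, 0.2236, 0.1853]
ee_rot: [3.141, 0.0, -0.153]
force: [0.3, 0.9, 0.1]
width: 0.039
gripper_force: 0.0
[0.5273653  0.2236246  0.18526679]
plate [[340.3, 67.3], [329.5, 202.3], [156.4, 67.6], [169.4, 202.5]]
rim [[363.2, 48.1], [346.0, 220.8], [132.1, 48.6], [152.4, 221.0]]
fences(wide at -x) [[204.8, 88.6], [210.0, 189.7], [168.9, 88.7], [177.6, 189.8], [297.7, 88.5], [293.7, 189.6], [321.0, 88.4], [314.7, 189.6]]
[398  34   8  34  66] [401.5  49.8]
[168  75   6  25  88] [170.6  87.4]
[207  75   5  26 101] [209.   87.3]
[292  75   4  26  95] [293.5  86.9]
[318  75   5  25  86] [320.   87.2]
[242 108  14  64 550] [248.1 140.2]
[356 131   9   7  32] [359.  133.5]
[176 174   6  24  94] [178.2 185.1]
[211 174   6  24 109] [213.4 184.9]
[288 174   5  23 101] [289.9 184.6]
[312 174   5  23  69] [313.9 185.7]
[110 203  13  12  61] [115.9 208.8]
```

```bash
python3 -m handwheel '[{"delta_pos":[-0.33,-0.92,0],"dr":[0,0,0]},{"delta_pos":[-0.33,-0.92,0],"dr":[0,0,0]},{"delta_pos":[-0.33,-0.92,0],"dr":[0,0,0]},{"delta_pos":[-0.33,-0.92,0],"dr":[0,0,0]},{"delta_pos":[-0.33,-0.92,0],"dr":[0,0,0]},{"delta_pos":[-0.33,-0.92,0],"dr":[0,0,0]},{"delta_pos":[-0.33,-0.92,0],"dr":[0,0,0]},{"delta_pos":[0,0,0],"dr":[0,0,0]},{"delta_pos":[0,0,0],"dr":[0,0,0]}]' 0.1
python3 - <<'E'
from h import *
c=json.load(open('w10.json'));g=cv2.imread('pics/w10.png',0).astype(int)
for r in(115,140,160): print(r,np.where(abs(np.diff(g[r,130:190]))>15)[0]+130,np.where(abs(np.diff(g[r,310:370]))>15)[0]+310)
for x in(190,230,270,300): print(x,np.where(abs(np.diff(g[40:80,x]))>15)[0]+40,np.where(abs(np.diff(g[190:232,x]))>15)[0]+190)
s=get_state();c=calibration('wrist');im=grab_frame('wrist');save(im,'w11');print(s['eef_pos'],s['ee_rot'][2])
json.dump({k:np.array(v).tolist() for k,v in c.items()},open('w11.json','w'))
for q in('brush','tweezers','spudger'): print(q,[(np.round(d['location']),round(d['conf'],2),ray(c,d['location'],.003).round(4)) for d in mark_of('wrist',q)[:2]])
h=cv2.cvtColor(im,cv2.COLOR_RGB2HSV);m=((h[...,0]<95)|(h[...,0]>125)|(h[...,1]<110)|(h[...,2]<70)).astype('uint8');m[240:]=0
n,l,st,ce=cv2.connectedComponentsWithStats(m)
for i in range(1,n):
    if st[i,4]>200:
        ys,xs=np.where(l==i);r=cv2.minAreaRect(np.c_[xs,ys].astype(np.float32));print(st[i],np.round(r[0],1),np.round(r[1],1),ray(c,r[0],.009).round(4),ce[i].round(1))
        if st[i,3]>40 and st[i,4]<4000:
            for yy in range(st[i,1]+4,st[i,1]+st[i,3]-2,12):
                xx=xs[ys==yy];p=ray(c,(xx.mean(),yy),.009);print('   ',yy,xx.min(),xx.max(),p[:2].round(4))
E
```

```text
t: 34.15
eef_pos: [0.4586, 0.0299, 0.1852]
ee_rot: [3.141, 0.001, -0.155]
force: [0.4, -0.5, 0.0]
width: 0.0396
gripper_force: 0.0
115 [140 141 142 143 144 145 146 148 149 150 151 160 161 162] [334 335 336 346 347 348 350 351 352 353 354 355]
140 [143 144 146 147 148 149 151 152 153 162 163 164] [332 333 334 335 343 344 345 346 348 350 352 353 354 359 360]
160 [145 146 147 148 149 150 151 153 154 155 156 164 165 166] [331 332 333 341 342 343 344 346 347 348 349 350 351 352 354 355]
190 [45 47 48 49 51 52 54 55 57 58 59 60 64 65 66] [199 200 201 212 213 219 220]
230 [47 48 49 51 52 54 55 57 58 59 60 64 65 66] [199 200 201 212 213 219 220]
270 [47 48 49 51 52 53 54 55 57 58 59 60 64 65 66] [199 200 201 211 212 219 220]
300 [44 47 48 49 51 52 54 57 58 59 60 64 65 66] [199 200 201 211 212 219 220]
[0.45858106 0.02990128 0.18516008] -0.15547125927492877
brush [(array([252., 174.]), 0.69, array([0.4568, 0.0352, 0.003 ]))]
tweezers [(array([334., 184.]), 0.62, array([ 0.4282, -0.0626,  0.003 ]))]
spudger [(array([386., 188.]), 0.88, array([ 0.4144, -0.1245,  0.003 ]))]
[    0     0   512   
[... 642 characters left out ...]
175 -0.1285  0.009 ] [390.9 182.8]
    137 390 396 [ 0.476  -0.1318]
    149 389 396 [ 0.4622 -0.131 ]
    161 389 395 [ 0.4481 -0.1303]
    173 388 394 [ 0.4337 -0.1289]
    185 389 394 [ 0.4186 -0.1293]
    197 387 393 [ 0.4035 -0.1272]
    209 387 392 [ 0.3879 -0.1264]
    221 386 392 [ 0.3718 -0.1255]
    233 387 390 [ 0.3552 -0.1246]
[324 136  16  96 795] [332.6 183.4] [10.9 95.8] [ 0.4315 -0.0593  0.009 ] [332.2 185.8]
    140 336 339 [ 0.4824 -0.0688]
    152 334 339 [ 0.4688 -0.0667]
    164 331 338 [ 0.4549 -0.0633]
    176 329 338 [ 0.4405 -0.0611]
    188 327 337 [ 0.4259 -0.0582]
    200 326 335 [ 0.4108 -0.0552]
    212 325 333 [ 0.3954 -0.0522]
    224 325 331 [ 0.3795 -0.0497]
```

The plate edges sit level and parallel within the case, with the far edge at row 65 and the near edge at row 200 in every column. The brush is at (0.4565, 0.030), angle 171.8°. Grasping it.

```bash
python3 -m handwheel '[{"delta_pos":[-0.07,0,-1],"dr":[0,0,0.6]},{"delta_pos":[0,0,-1],"dr":[0,0,0]},{"delta_pos":[0,0,-1],"dr":[0,0,0]},{"delta_pos":[0,0,-1],"dr":[0,0,0]},{"delta_pos":[0,0,-1],"dr":[0,0,0]},{"delta_pos":[0,0,-0.6],"dr":[0,0,0]},{"delta_pos":[0,0,-0.3],"dr":[0,0,0]},{"delta_pos":[0,0,0],"dr":[0,0,0]},{"delta_pos":[0,0,0],"dr":[0,0,0]}]' 0.1
python3 -m handwheel '[{"delta_pos":[0,0,-0.1],"dr":[0,0,0]},{"delta_pos":[0,0,-0.1],"dr":[0,0,0]},{"delta_pos":[0,0,-0.1],"dr":[0,0,0]},{"delta_pos":[0,0,-0.1],"dr":[0,0,0]},{"delta_pos":[0,0,0],"dr":[0,0,0]}]'
```

```text
t: 35.25
eef_pos: [0.4569, 0.031, 0.0091]
ee_rot: [-3.141, -0.0, -0.143]
force: [-0.7, -0.3, 0.6]
width: 0.0392
gripper_force: 0.0
t: 35.75
eef_pos: [0.456, 0.0304, -0.0037]
ee_rot: [3.141, 0.0, -0.144]
force: [-0.0, -0.5, -0.4]
width: 0.0395
gripper_force: 0.0
```

```bash
python3 -m handwheel '[{"delta_pos":[0,0,-0.03],"dr":[0,0,0]},{"delta_pos":[0,0,0],"dr":[0,0,0]},{"delta_pos":[0,0,0],"dr":[0,0,0]},{"delta_pos":[0,0,0],"dr":[0,0,0]},{"delta_pos":[0,0,0],"dr":[0,0,0]},{"delta_pos":[0,0,0],"dr":[0,0,0]},{"delta_pos":[0,0,0],"dr":[0,0,0]}]' 1 12
python3 -m handwheel '[{"delta_pos":[0,0,0.3],"dr":[0,0,0]},{"delta_pos":[0,0,1],"dr":[0,0,0]},{"delta_pos":[0,0,1],"dr":[0,0,0]},{"delta_pos":[0,0,1],"dr":[0,0,0]},{"delta_pos":[0,0,1],"dr":[0,0,0]},{"delta_pos":[0,0,0],"dr":[0,0,0]}]'
```

```text
t: 36.45
eef_pos: [0.4563, 0.0305, -0.0042]
ee_rot: [-3.142, -0.0, -0.144]
force: [-0.4, -0.2, 0.6]
width: 0.0149
gripper_force: 11.9
t: 37.05
eef_pos: [0.4588, 0.0314, 0.1294]
ee_rot: [-3.138, -0.007, -0.143]
force: [0.9, 0.0, 0.4]
width: 0.0144
gripper_force: 11.9
```

```bash
python3 -m handwheel '[{"delta_pos":[0.455,0.92,0],"dr":[0,0,-0.4]},{"delta_pos":[0.455,0.92,0],"dr":[0,0,0]},{"delta_pos":[0.455,0.92,0],"dr":[0,0,0]},{"delta_pos":[0.455,0.92,0],"dr":[0,0,0]},{"delta_pos":[0.455,0.92,0],"dr":[0,0,0]},{"delta_pos":[0.455,0.92,0],"dr":[0,0,0]},{"delta_pos":[0.455,0.92,0],"dr":[0,0,0]},{"delta_pos":[0.455,0.92,0],"dr":[0,0,0]},{"delta_pos":[0.455,0.92,0],"dr":[0,0,0]},{"delta_pos":[0,0,0],"dr":[0,0,0]}]'
python3 -m handwheel '[{"delta_pos":[0,0,0],"dr":[0,0,0]},{"delta_pos":[0,0,0],"dr":[0,0,0]}]'
python3 - <<'E'
from h import *
s=get_state();c=calibration('wrist');im=grab_frame('wrist');save(im,'w12');e=s['eef_pos'];print(e,np.degrees(s['ee_rot'][2]),s['width'])
g=cv2.cvtColor(im,cv2.COLOR_RGB2GRAY);m=(g<75).astype('uint8');m[238:]=0;m[:,:150]=0
n,l,st,ce=cv2.connectedComponentsWithStats(m)
for i in range(1,n):
    if st[i,4]>60: print(st[i],ce[i].round(1))
a=np.radians(-98.65);C=np.array([.571,.2243,0]);x=np.array([np.cos(a),np.sin(a),0]);y=np.array([-x[1],x[0],0])
print([proj(c,C+i*x+.05*y+[0,0,.0545])[0].round(1).tolist() for i in(-.041,-.075)])
X=np.array([np.cos(s['ee_rot'][2]),np.sin(s['ee_rot'][2]),0])
print('brush end pred',proj(c,e+X*.06+[0,0,.011])[0],proj(c,e+X*.02+[0,0,.011])[0])
E
```

```text
t: 38.05
eef_pos: [0.5802, 0.2816, 0.1239]
ee_rot: [3.141, -0.0, -0.149]
force: [0.1, -0.9, -0.9]
width: 0.0151
gripper_force: 11.9
t: 38.25
eef_pos: [0.5785, 0.2781, 0.1245]
ee_rot: [3.141, 0.001, -0.151]
force: [-0.3, -0.1, -0.1]
width: 0.0151
gripper_force: 11.9
[0.57847326 0.27811365 0.12445771] -8.638707263921447 0.015114231001985189
[  150     0   362   238 25387] [292.9  88.2]
[ 204  110   24  128 1061] [210.9 181.8]
[ 408  110   44  128 2433] [429.3 174.1]
[226 124   6  30 145] [228.3 137.9]
[ 239  124   39  114 2754] [256.6 186.7]
[368 124  13  31 284] [374.5 138.3]
[400 124  13  31 249] [405.8 138.6]
[ 302  155   29   82 1561] [318.7 195.3]
[451 177  61   7  76] [480.1 179.8]
[201 195   5  43 104] [202.7 216.6]
[227 232  16   6  70] [235.  234.8]
[269 232  27   6  84] [278.8 235.3]
[[272.7, 142.5], [229.9, 142.5]]
brush end pred [256.14954991 146.27709853] [256.04737047 216.80061768]
```

```bash
python3 - <<'E'
from h import *
c=calibration('wrist');e=get_state()['eef_pos']
for d in(.011,.015,.023): print(d,np.linalg.norm((ray(c,(257,124.5),e[2]+d)-e)[:2]))
E
python3 -m handwheel '[{"delta_pos":[0.03,0.03,-0.8],"dr":[0,0,0]},{"delta_pos":[0,0,-0.8],"dr":[0,0,0]},{"delta_pos":[0,0,-0.6],"dr":[0,0,0]},{"delta_pos":[0,0,-0.4],"dr":[0,0,0]},{"delta_pos":[0,0,-0.2],"dr":[0,0,0]},{"delta_pos":[0,0,-0.1],"dr":[0,0,0]},{"delta_pos":[0,0,0],"dr":[0,0,0]}]'
```

```text
0.011 0.07119453091471742
0.015 0.07151560498974156
0.023 0.07215777122350074
t: 39.0
eef_pos: [0.5802, 0.2798, 0.0381]
ee_rot: [-3.141, -0.0, -0.15]
force: [0.2, -0.4, -0.4]
width: 0.0149
gripper_force: 11.9
```

```bash
python3 -m handwheel '[{"delta_pos":[-0.17,0.0,-0.06],"dr":[0,0,0]},{"delta_pos":[0,0,-0.06],"dr":[0,0,0]},{"delta_pos":[0,0,-0.05],"dr":[0,0,0]},{"delta_pos":[0,0,0],"dr":[0,0,0]}]'
python3 -m handwheel '[{"delta_pos":[0,0,-0.04],"dr":[0,0,0]},{"delta_pos":[0,0,0],"dr":[0,0,0]}]'
```

```text
t: 39.4
eef_pos: [0.5749, 0.2798, 0.0327]
ee_rot: [-3.142, -0.0, -0.15]
force: [-0.5, -0.8, -0.4]
width: 0.0146
gripper_force: 11.9
t: 39.6
eef_pos: [0.5749, 0.2798, 0.0314]
ee_rot: [3.142, 0.0, -0.151]
force: [-0.1, 0.1, -0.4]
width: 0.0145
gripper_force: 11.9
```

```bash
python3 -m handwheel '[{"delta_pos":[0,0,0],"dr":[0,0,0]},{"delta_pos":[0,0,0],"dr":[0,0,0]},{"delta_pos":[0,0,0],"dr":[0,0,0]},{"delta_pos":[0,0,0.1],"dr":[0,0,0]},{"delta_pos":[0,0,0.5],"dr":[0,0,0]},{"delta_pos":[0,0,1],"dr":[0,0,0]},{"delta_pos":[0,0,1],"dr":[0,0,0]},{"delta_pos":[0,0,1],"dr":[0,0,0]},{"delta_pos":[-0.5,-0.4,1],"dr":[0,0,0]},{"delta_pos":[-0.5,-0.4,0],"dr":[0,0,0]}]' 0.43
python3 -m handwheel '[{"delta_pos":[-0.3,0,0],"dr":[0,0,0]},{"delta_pos":[0,0,0],"dr":[0,0,0]},{"delta_pos":[0,0,0],"dr":[0,0,0]}]'
python3 - <<'E'
from h import *
s=get_state();c=calibration('wrist');im=grab_frame('wrist');save(im,'w13');e=s['eef_pos'];print(e,np.degrees(s['ee_rot'][2]),s['width'])
print([(d['location'],d['conf'],ray(c,d['location'],.038)) for d in mark_of('wrist','brush')[:2]])
g=cv2.cvtColor(im,cv2.COLOR_RGB2GRAY);m=(g<75).astype('uint8');m[238:]=0;m[:,:120]=0
n,l,st,ce=cv2.connectedComponentsWithStats(m)
for i in range(1,n):
    if 60<st[i,4]<3000: print(st[i],ce[i].round(1))
a=np.radians(-98.65);C=np.array([.571,.2243,0]);x=np.array([np.cos(a),np.sin(a),0]);y=np.array([-x[1],x[0],0])
print('lane',[proj(c,C+i*x+j*y+[0,0,.038])[0].round(1).tolist() for j in(.07,-.07) for i in(-.041,-.075)])
E
```

```text
t: 40.6
eef_pos: [0.5469, 0.257, 0.1743]
ee_rot: [-3.137, -0.006, -0.15]
force: [-0.2, -0.5, -0.5]
width: 0.025
gripper_force: 0.0
t: 40.9
eef_pos: [0.536, 0.2561, 0.1692]
ee_rot: [3.141, 0.0, -0.15]
force: [0.3, 0.7, 0.6]
width: 0.0252
gripper_force: 0.0
[0.53600663 0.25611349 0.16920673] -8.591530780028904 0.025197037517086174
[([222.6, 147.1], 0.62, array([0.57819253, 0.28357406, 0.038     ]))]
[436  35  12  36 102] [441.6  52. ]
[497  39  15  38 157] [504.1  58.1]
[200  77   5  27  96] [201.8  90.3]
[241  78   4  27  97] [242.6  90.3]
[328  78   7  27 137] [331.4  91. ]
[356  78   7  27 111] [359.   91.1]
[217  89  17  36 441] [225. 104.]
[494  89  18  52 205] [503.7 116.6]
[272 112  19  68 702] [282.6 147.8]
[ 142  174  229   64 2093] [234.2 228.1]
[205 181   5  25  92] [206.6 192.5]
[242 181   4  25  92] [243.4 192.5]
[320 181   8  25 139] [323.7 192.6]
[346 181   6  24  95] [348.4 192.4]
[120 217  21  21 214] [127.4 229.8]
lane [[240.2, 69.9], [203.7, 69.9], [242.0, 210.6], [210.4, 210.5]]
```

The brush head is at (225,104), between its fences at columns 202 and 243, so it lies in the wide lane. Tweezers next.

```bash
python3 -m handwheel '[{"delta_pos":[-0.3,-0.88,0],"dr":[0,0,-1]},{"delta_pos":[-0.3,-0.88,0],"dr":[0,0,-0.9]},{"delta_pos":[-0.3,-0.88,0],"dr":[0,0,0]},{"delta_pos":[-0.3,-0.88,0],"dr":[0,0,0]},{"delta_pos":[-0.3,-0.88,0],"dr":[0,0,0]},{"delta_pos":[-0.3,-0.88,0],"dr":[0,0,0]},{"delta_pos":[-0.3,-0.88,0],"dr":[0,0,0]},{"delta_pos":[-0.3,-0.88,0],"dr":[0,0,0]},{"delta_pos":[-0.3,-0.88,0],"dr":[0,0,0]},{"delta_pos":[-0.3,-0.88,0],"dr":[0,0,0]}]' 0.1
python3 -m handwheel '[{"delta_pos":[-0.3,-0.88,0],"dr":[0,0,0]},{"delta_pos":[-0.25,-0.82,0],"dr":[0,0,0]},{"delta_pos":[0,0,0],"dr":[0,0,0]},{"delta_pos":[0,0,0],"dr":[0,0,0]}]'
python3 - <<'E'
from h import *
s=get_state();c=calibration('wrist');im=grab_frame('wrist');save(im,'w14');e=s['eef_pos'];print(e,np.degrees(s['ee_rot'][2]),s['width'])
h=cv2.cvtColor(im,cv2.COLOR_RGB2HSV);m=((h[...,0]<95)|(h[...,0]>125)|(h[...,1]<110)|(h[...,2]<70)).astype('uint8');m[240:]=0
n,l,st,ce=cv2.connectedComponentsWithStats(m)
for i in range(1,n):
    if 300<st[i,4]<3000 and st[i,3]>40 and 200<ce[i][0]<320:
        ys,xs=np.where(l==i);print(st[i],ce[i])
        for yy in range(st[i,1]+4,st[i,1]+st[i,3]-2,10):
            xx=xs[ys==yy];p=ray(c,(xx.mean(),yy),.009);print('   ',yy,xx.min(),xx.max(),p[:2].round(4))
E
```

```text
t: 42.0
eef_pos: [0.4459, -0.0091, 0.1691]
ee_rot: [3.141, 0.001, -0.183]
force: [0.4, 0.5, -0.5]
width: 0.0391
gripper_force: 0.0
t: 42.4
eef_pos: [0.4298, -0.0595, 0.1693]
ee_rot: [3.141, 0.0, -0.185]
force: [0.8, 0.9, -0.4]
width: 0.0398
gripper_force: 0.0
[ 0.42975767 -0.0595487   0.1692939 ] -10.602964747887134 0.03976658205134783
[312 118  12 118 653] [317.73353752 171.39356815]
    122 312 318 [ 0.4772 -0.1331]
    132 312 318 [ 0.4666 -0.1318]
    142 313 318 [ 0.4558 -0.131 ]
    152 314 319 [ 0.4446 -0.1308]
    162 315 320 [ 0.4332 -0.1305]
    172 315 320 [ 0.4218 -0.1291]
    182 316 321 [ 0.4099 -0.1289]
    192 317 321 [ 0.3979 -0.128 ]
    202 317 322 [ 0.3856 -0.1271]
    212 318 322 [ 0.373  -0.1262]
    222 319 323 [ 0.3601 -0.1259]
    232 321 322 [ 0.3469 -0.125 ]
[251 124  10 102 827] [255.53808948 178.16203144]
    128 254 257 [ 0.4827 -0.0691]
    138 253 258 [ 0.4721 -0.0671]
    148 253 259 [ 0.4613 -0.0656]
    158 252 259 [ 0.4504 -0.0631]
    168 251 260 [ 0.4392 -0.061 ]
    178 251 260 [ 0.4278 -0.0588]
    188 251 260 [ 0.4161 -0.0567]
    198 251 260 [ 0.4042 -0.0544]
    208 252 259 [ 0.3919 -0.0522]
    218 252 259 [ 0.3795 -0.0498]
```

```bash
python3 -m handwheel '[{"delta_pos":[0,0.01,-1],"dr":[0,0,0]},{"delta_pos":[0,0,-1],"dr":[0,0,0]},{"delta_pos":[0,0,-1],"dr":[0,0,0]},{"delta_pos":[0,0,-1],"dr":[0,0,0]},{"delta_pos":[0,0,-1],"dr":[0,0,0]},{"delta_pos":[0,0,-0.4],"dr":[0,0,0]},{"delta_pos":[0,0,-0.2],"dr":[0,0,0]},{"delta_pos":[0,0,-0.1],"dr":[0,0,0]},{"delta_pos":[0,0,-0.06],"dr":[0,0,0]},{"delta_pos":[0,0,0],"dr":[0,0,0]}]'
python3 -m handwheel '[{"delta_pos":[0,0,-0.03],"dr":[0,0,0]},{"delta_pos":[0,0,0],"dr":[0,0,0]},{"delta_pos":[0,0,0],"dr":[0,0,0]},{"delta_pos":[0,0,0],"dr":[0,0,0]},{"delta_pos":[0,0,0],"dr":[0,0,0]},{"delta_pos":[0,0,0],"dr":[0,0,0]},{"delta_pos":[0,0,0],"dr":[0,0,0]}]' 1 12
python3 -m handwheel '[{"delta_pos":[0,0,0.3],"dr":[0,0,0]},{"delta_pos":[0,0,1],"dr":[0,0,0]},{"delta_pos":[0,0,1],"dr":[0,0,0]},{"delta_pos":[0,0,1],"dr":[0,0,0]},{"delta_pos":[0,0,1],"dr":[0,0,0]},{"delta_pos":[0,0,0],"dr":[0,0,0]},{"delta_pos":[0,0,0],"dr":[0,0,0]}]'
```

```text
t: 43.45
eef_pos: [0.43, -0.0586, -0.0029]
ee_rot: [-3.141, -0.001, -0.183]
force: [-0.3, -0.1, 0.0]
width: 0.0395
gripper_force: 0.0
t: 44.15
eef_pos: [0.4295, -0.0589, -0.0041]
ee_rot: [-3.142, -0.0, -0.184]
force: [0.1, 0.7, 4.6]
width: 0.0094
gripper_force: 12.0
t: 44.85
eef_pos: [0.4296, -0.0587, 0.1256]
ee_rot: [-3.14, -0.002, -0.184]
force: [-0.8, 0.1, -0.5]
width: 0.0092
gripper_force: 12.0
```

```bash
python3 -m handwheel '[{"delta_pos":[0.55,0.94,0],"dr":[0,0,1]},{"delta_pos":[0.55,0.94,0],"dr":[0,0,0.9]},{"delta_pos":[0.55,0.94,0],"dr":[0,0,0]},{"delta_pos":[0.55,0.94,0],"dr":[0,0,0]},{"delta_pos":[0.55,0.94,0],"dr":[0,0,0]},{"delta_pos":[0.55,0.94,0],"dr":[0,0,0]},{"delta_pos":[0.55,0.94,0],"dr":[0,0,0]},{"delta_pos":[0.55,0.94,0],"dr":[0,0,0]},{"delta_pos":[0,0,0],"dr":[0,0,0]},{"delta_pos":[0,0,0],"dr":[0,0,0]}]'
python3 - <<'E'
from h import *
s=get_state();c=calibration('wrist');im=grab_frame('wrist');save(im,'w15');e=s['eef_pos'];print(e,np.degrees(s['ee_rot'][2]),s['width'])
g=cv2.cvtColor(im,cv2.COLOR_RGB2GRAY).astype(int)
m=(g<75).astype('uint8');m[238:]=0;n,l,st,ce=cv2.connectedComponentsWithStats(m)
for i in range(1,n):
    if 60<st[i,4]<1500 and 180<ce[i][0]<340: print(st[i],ce[i].round(1))
for r in(120,135,150,170,190,210): print(r,[k+225 for k in np.where(abs(np.diff(g[r,225:290]))>18)[0]])
a=np.radians(-98.65);C=np.array([.571,.2243,0]);x=np.array([np.cos(a),np.sin(a),0]);y=np.array([-x[1],x[0],0])
print([proj(c,C+i*x+.05*y+[0,0,.05])[0].round(1).tolist() for i in(.047,.069)])
print([(d['location'],d['conf'],ray(c,d['location'],e[2]+.007)) for d in mark_of('wrist','tweezers')[:2]])
E
```

```text
t: 45.85
eef_pos: [0.5604, 0.1666, 0.1228]
ee_rot: [3.139, 0.003, -0.15]
force: [-0.4, 0.2, -0.4]
width: 0.0095
gripper_force: 12.0
[0.56043787 0.16662295 0.12280934] -8.586731034625567 0.009453749903192954
[ 285  109   20  129 1036] [296.8 182.9]
[237 123   5  31 140] [238.9 137.7]
[269 123   5  30 142] [271.  137.5]
[220 231  27   7  87] [236.3 235.2]
[265 232  19   6  68] [271.8 235.1]
120 []
135 [np.int64(234), np.int64(235), np.int64(236), np.int64(237), np.int64(240), np.int64(241), np.int64(242), np.int64(266), np.int64(267), np.int64(268), np.int64(269), np.int64(273), np.int64(274), np.int64(275)]
150 [np.int64(234), np.int64(235), np.int64(236), np.int64(237), np.int64(241), np.int64(242), np.int64(243), np.int64(253), np.int64(256), np.int64(266), np.int64(267), np.int64(268), np.int64(272), np.int64(273), np.int64(274)]
170 [np.int64(252)]
190 [np.int64(249), np.int64(250), np.int64(251), np.int64(259), np.int64(260), np.int64(261)]
210 [np.int64(248), np.int64(249), np.int64(261), np.int64(262)]
[[241.4, 140.5], [268.8, 140.5]]
[([255.7, 246.9], 0.64, array([0.5593255 , 0.16698077, 0.12980934]))]
```

The tweezers are centred at column 255, between the fences at 239 and 271. Lowering.

```bash
python3 -m handwheel '[{"delta_pos":[0.03,0.02,-0.8],"dr":[0,0,0]},{"delta_pos":[0,0,-0.8],"dr":[0,0,0]},{"delta_pos":[0,0,-0.6],"dr":[0,0,0]},{"delta_pos":[0,0,-0.4],"dr":[0,0,0]},{"delta_pos":[0,0,-0.2],"dr":[0,0,0]},{"delta_pos":[0,0,-0.1],"dr":[0,0,0]},{"delta_pos":[0,0,0],"dr":[0,0,0]}]'
python3 -m handwheel '[{"delta_pos":[0,0,-0.06],"dr":[0,0,0]},{"delta_pos":[0,0,-0.06],"dr":[0,0,0]},{"delta_pos":[0,0,0],"dr":[0,0,0]},{"delta_pos":[0,0,0],"dr":[0,0,0]}]'
```

```text
t: 46.65
eef_pos: [0.5625, 0.1672, 0.038]
ee_rot: [-3.141, -0.0, -0.151]
force: [0.7, 0.3, 0.1]
width: 0.0093
gripper_force: 12.0
t: 47.05
eef_pos: [0.5624, 0.1674, 0.0343]
ee_rot: [-3.141, -0.0, -0.15]
force: [-0.9, 0.1, -0.2]
width: 0.0091
gripper_force: 12.0
```

```bash
python3 -m handwheel '[{"delta_pos":[0,0,-0.05],"dr":[0,0,0]},{"delta_pos":[0,0,-0.04],"dr":[0,0,0]},{"delta_pos":[0,0,0],"dr":[0,0,0]}]'
python3 -m handwheel '[{"delta_pos":[0,0,0],"dr":[0,0,0]},{"delta_pos":[0,0,0],"dr":[0,0,0]},{"delta_pos":[0,0,0],"dr":[0,0,0]},{"delta_pos":[0,0,0.1],"dr":[0,0,0]},{"delta_pos":[0,0,0.5],"dr":[0,0,0]},{"delta_pos":[0,0,1],"dr":[0,0,0]},{"delta_pos":[0,0,1],"dr":[0,0,0]},{"delta_pos":[0,0,1],"dr":[0,0,0]},{"delta_pos":[-0.5,0.4,1],"dr":[0,0,0]},{"delta_pos":[-0.5,0.8,0.5],"dr":[0,0,0]}]' 0.5
python3 -m handwheel '[{"delta_pos":[-0.3,0.3,0],"dr":[0,0,0]},{"delta_pos":[0,0,0],"dr":[0,0,0]},{"delta_pos":[0,0,0],"dr":[0,0,0]}]'
python3 - <<'E'
from h import *
s=get_state();im=grab_frame('wrist');print(s['eef_pos'],s['force'],s['width'])
i2=grab_frame('side')
save(np.hstack([cv2.resize(im[30:240,100:400],(500,350)),cv2.resize(i2[125:245,200:300],(292,350))]),'fin')
E
```

```text
t: 47.35
eef_pos: [0.5622, 0.1673, 0.0312]
ee_rot: [3.141, 0.0, -0.15]
force: [-0.9, 0.7, -0.3]
width: 0.0094
gripper_force: 12.0
t: 48.35
eef_pos: [0.5331, 0.2031, 0.1877]
ee_rot: [-3.139, -0.003, -0.152]
force: [1.1, 0.3, 0.4]
width: 0.0216
gripper_force: 0.0
t: 48.65
eef_pos: [0.5229, 0.2121, 0.1838]
ee_rot: [3.141, 0.001, -0.15]
force: [0.4, 0.3, -0.0]
width: 0.0221
gripper_force: 0.0
[0.52285924 0.21206709 0.18380201] [ 0.3511959   0.29614938 -0.01459236] 0.0221307768966718
```

View pics/fin.png

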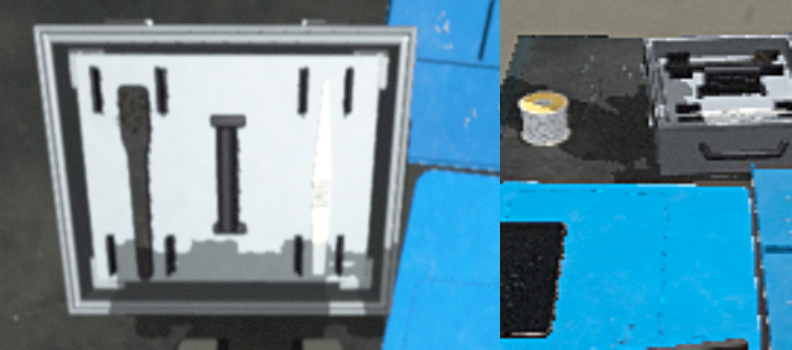

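The divider lies evenly inside the case. The brush is between its fences at (135,180), the tweezers are between theirs at (322,175), and the solder spool is untouched. Handing in.

```bash
python3 -c "from station import job_done;print(job_done())"
```

```text
the job is handed in; nothing more can be done
None
```

The kit is packed as asked and handed in at about 49 s: tin and wick spool in their wells, divider flat on the posts, brush and tweezers in their lanes, and the solder spool and spudger left where they were.

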